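# Rub down the slide chamber's seam and stack the emptied pots

### The job

The slide chamber has been filled: take the stylus from its stand and, starting at the corner with the round latch, run its sprung nib once clockwise (seen from above) all the way round the groove between lid and rim, back to the start corner, slowly (about 2 to 3 cm per second) with the nib pressed in a few millimetres, then hang the stylus fully home and upright in its stand. Also clear up the emptied sample pots, before or after: nest every one of them, fully down, into a single upright stack in the holder, the fixed pot with the round foot plate. Leave the other things on the bench alone.

Things in the scene. Friction and masses are not known exactly. Their poses are not given: they have to be found in the camera images.
- chamber: Slide chamber, fixed: low grey and white box 124 (its x) x 154 (its y) x 32 mm high, origin at the centre of its underside, z up. A white lid panel 90 x 120 mm bearing glass slides fills the middle; between it and the outer rim runs the seam, a rectangular groove 10 mm wide, 6 mm deep. A small round steel latch marks the start corner (-x, -y).
- stylus: Seam stylus, about 80 g, loose, upright in its stand. Origin at the centre of its collar's underside (disc 30 mm across, 5 mm thick), z up along the stylus. Above, a square black handle 16 x 16 mm (sides along its x and y), z = 5 to 55 mm; below, a round shaft 12 mm across down to z = -45 mm, then a steel nib 6 mm across with a round end.
- nib_tip (a point): The lowest point of the stylus's nib, on the stylus axis; 65 mm below the stylus's origin while the nib is out.
- nib (a joint): How far the sprung nib is pushed into the stylus (m): 0 out, 0.009 fully in; spring 500 N/m (5 mm takes 2.5 N).
- stand_hole (a point): The stylus stand, fixed: an 80 x 80 mm aluminium plate, top 85 mm above the table, on legs. This point is the centre of its through hole (20 mm across), on the plate's top; the stylus's origin is here when it is home.
- holder: Stack holder, fixed to the bench: a white pot, same collar and foot as the loose pots, standing on a round dark foot plate 90 mm across and 4 mm thick that the loose pots lack; origin at the centre of the plate's underside, z up; rim at z = 56 mm, opening 47 mm across. Nested in it, a pot's origin is 34 mm above the holder's, the next pot's 64 mm, and so on in steps of 30 mm.
- seam0 (a point): Point on the floor of the seam groove, mid-width, 26 mm above the chamber's underside: start corner by the latch (-x, -y) of the chamber. seam0 to seam7 follow one another clockwise seen from above; groove centre lines 100 x 130 mm.
- seam1 (a point): Point on the floor of the seam groove, mid-width, 26 mm above the chamber's underside: middle of the -x side of the chamber. seam0 to seam7 follow one another clockwise seen from above; groove centre lines 100 x 130 mm.
- seam2 (a point): Point on the floor of the seam groove, mid-width, 26 mm above the chamber's underside: corner (-x, +y) of the chamber. seam0 to seam7 follow one another clockwise seen from above; groove centre lines 100 x 130 mm.
- seam3 (a point): Point on the floor of the seam groove, mid-width, 26 mm above the chamber's underside: middle of the +y side of the chamber. seam0 to seam7 follow one another clockwise seen from above; groove centre lines 100 x 130 mm.
- seam4 (a point): Point on the floor of the seam groove, mid-width, 26 mm above the chamber's underside: corner (+x, +y) of the chamber. seam0 to seam7 follow one another clockwise seen from above; groove centre lines 100 x 130 mm.
- seam5 (a point): Point on the floor of the seam groove, mid-width, 26 mm above the chamber's underside: middle of the +x side of the chamber. seam0 to seam7 follow one another clockwise seen from above; groove centre lines 100 x 130 mm.
- seam6 (a point): Point on the floor of the seam groove, mid-width, 26 mm above the chamber's underside: corner (+x, -y) of the chamber. seam0 to seam7 follow one another clockwise seen from above; groove centre lines 100 x 130 mm.
- seam7 (a point): Point on the floor of the seam groove, mid-width, 26 mm above the chamber's underside: middle of the -y side of the chamber. seam0 to seam7 follow one another clockwise seen from above; groove centre lines 100 x 130 mm.
- pot1: Empty white stacking pot, about 60 g, 52 mm high, upright on the table; may be absent. Origin at the centre of its underside, z up. Collar (z 22 to 52 mm) 52 mm across outside, 47 mm inside, open on top; foot (z 0 to 22 mm) 43 mm across, chamfered below. Nested, its foot goes into the collar below and its shoulder rests on that rim, 30 mm above the pot below.
- pot2: Empty white stacking pot, about 60 g, 52 mm high, upright on the table; may be absent. Origin at the centre of its underside, z up. Collar (z 22 to 52 mm) 52 mm across outside, 47 mm inside, open on top; foot (z 0 to 22 mm) 43 mm across, chamfered below. Nested, its foot goes into the collar below and its shoulder rests on that rim, 30 mm above the pot below.
- pot3: Empty white stacking pot, about 60 g, 52 mm high, upright on the table; may be absent. Origin at the centre of its underside, z up. Collar (z 22 to 52 mm) 52 mm across outside, 47 mm inside, open on top; foot (z 0 to 22 mm) 43 mm across, chamfered below. Nested, its foot goes into the collar below and its shoulder rests on that rim, 30 mm above the pot below.
- pot4: Empty white stacking pot, about 60 g, 52 mm high, upright on the table; may be absent. Origin at the centre of its underside, z up. Collar (z 22 to 52 mm) 52 mm across outside, 47 mm inside, open on top; foot (z 0 to 22 mm) 43 mm across, chamfered below. Nested, its foot goes into the collar below and its shoulder rests on that rim, 30 mm above the pot below.
- dropper: Bystander: brown dropper bottle, 32 mm across, 70 mm high. Leave alone. Origin at the centre of its underside.
- jar: Bystander: small clear jar, 56 mm across, 60 mm high. Leave alone. Origin at the centre of its underside.
- timer: Bystander: grey bench timer 50 x 70 x 22 mm. Leave alone. Origin at the centre of its underside.
- slide_box: Bystander: black slide box 60 x 90 x 35 mm. Leave alone. Origin at the centre of its underside.
- marker: Bystander: black marker pen lying, 12 mm thick, 140 mm long. Leave alone. Origin at the centre of its underside.
Things that resemble listed ones, but are neither listed nor needed, are in the scene too. What is shaped like the pot4 but orange is not meant. What is shaped like the pot2 but red is not meant.

How it is judged:
On the way, in this order (a step that is already met when the one before it is completed fails the run):
1. the stylus's nib, pressed in, passes slowly over the start corner by the latch in the groove (distance between nib_tip and seam0 below 0.007 m and value of joint nib above 0.001 m), for 0.2 s.
2. the stylus's nib, pressed in, passes slowly over the middle of the first side in the groove (distance between nib_tip and seam1 below 0.007 m and value of joint nib above 0.001 m), for 0.2 s.
3. the stylus's nib, pressed in, passes slowly over the second corner in the groove (distance between nib_tip and seam2 below 0.007 m and value of joint nib above 0.001 m), for 0.2 s.
4. the stylus's nib, pressed in, passes slowly over the middle of the second side in the groove (distance between nib_tip and seam3 below 0.007 m and value of joint nib above 0.001 m), for 0.2 s.
5. the stylus's nib, pressed in, passes slowly over the third corner in the groove (distance between nib_tip and seam4 below 0.007 m and value of joint nib above 0.001 m), for 0.2 s.
6. the stylus's nib, pressed in, passes slowly over the middle of the third side in the groove (distance between nib_tip and seam5 below 0.007 m and value of joint nib above 0.001 m), for 0.2 s.
7. the stylus's nib, pressed in, passes slowly over the fourth corner in the groove (distance between nib_tip and seam6 below 0.007 m and value of joint nib above 0.001 m), for 0.2 s.
8. the stylus's nib, pressed in, passes slowly over the middle of the fourth side in the groove (distance between nib_tip and seam7 below 0.007 m and value of joint nib above 0.001 m), for 0.2 s.
9. the stylus's nib, pressed in, passes slowly over the start corner again in the groove (all of step 1), for 0.2 s.
At the end, for the whole second after the job is handed in: Stylus home in its stand: within 7 mm of the hole's centre, 3 mm in height, tilt under 0.1 rad. Every pot nested in the holder's stack: within 15 mm of its axis, tilt under 0.08 rad, 34 mm above the holder's origin or whole 30 mm steps more (-4/+3 mm), at rest (horizontal distance between stylus and stand_hole below 0.007 m and height (world z) of stylus between 0.082 and 0.088 m and angle between stylus's own z axis and vertical below 0.1 rad and linear speed of each of stylus, pot1, pot2, pot3, pot4 below 0.02 m/s and horizontal distance between each of pot1, pot2, pot3, pot4 and holder below 0.015 m and angle between each of pot1, pot2, pot3, pot4's own z axis and vertical below 0.08 rad and (z of pot1 in the frame of holder between 0.03 and 0.037 m or z of pot1 in the frame of holder between 0.06 and 0.067 m or z of pot1 in the frame of holder between 0.09 and 0.097 m or z of pot1 in the frame of holder between 0.12 and 0.127 m) and (z of pot2 in the frame of holder between 0.03 and 0.037 m or z of pot2 in the frame of holder between 0.06 and 0.067 m or z of pot2 in the frame of holder between 0.09 and 0.097 m or z of pot2 in the frame of holder between 0.12 and 0.127 m) and (z of pot3 in the frame of holder between 0.03 and 0.037 m or z of pot3 in the frame of holder between 0.06 and 0.067 m or z of pot3 in the frame of holder between 0.09 and 0.097 m or z of pot3 in the frame of holder between 0.12 and 0.127 m) and (z of pot4 in the frame of holder between 0.03 and 0.037 m or z of pot4 in the frame of holder between 0.06 and 0.067 m or z of pot4 in the frame of holder between 0.09 and 0.097 m or z of pot4 in the frame of holder between 0.12 and 0.127 m)); the robot touches nothing.
It fails at once if the dropper is moved more than 3 cm (distance of dropper from where it was at the start of the episode above 0.03 m).
It fails at once if the jar is moved more than 3 cm (distance of jar from where it was at the start of the episode above 0.03 m).
It fails at once if the timer is moved more than 3 cm (distance of timer from where it was at the start of the episode above 0.03 m).
It fails at once if the slide_box is moved more than 3 cm (distance of slide_box from where it was at the start of the episode above 0.03 m).
It fails at once if the marker is moved more than 3 cm (distance of marker from where it was at the start of the episode above 0.03 m).
Of pot1, pot2, pot3, pot4 only 2 to 4 are there at a start; the rules pass over those that are not, and their reading is None.
At some moment in a run one of pot1, pot2, pot3, pot4 may be knocked a few centimetres aside while the robot is not near it.
Once in a run the grip may slacken for a moment while it holds something.
It also fails if it takes over 210 s, if anything falls off the work surface, if the arm or the gripper's body presses on something with over 40 N, if the wrist force passes 120 N, or if a joint passes its speed limit or range.

### The arm

A 6-joint arm with a two-finger parallel gripper is mounted at the origin on the work surface. World frame = base frame: x ahead of the robot, y to its left, z up, the work surface at z = 0. Lengths are in m, angles in rad, forces in N, time in s.
With the tool pointing down it reaches from about 0.225 to 0.875 m from the base axis. Payload 3.4 kg.
Tool frame: the origin (TCP) lies at the very end of the fingers, on their centre line; the grasp point (between the pads) lies 19 mm behind it (manip.tcp_to_grasp is the distance from the TCP to the grasp point, in m); z points along the fingers, y is the line along which they close (so a half turn about z gives the same grasp; the last joint's range is limited). The gripper opens to 85 mm and grips with 20 to 120 N. Pads are 22 mm wide; open, the fingers measure 114 mm over their backs; the gripper's body (76 mm by 85 mm) begins 54 mm behind the grasp point. The pads swing forward as they close: fully open they stand 13 mm farther back than shut.
Start: joints at [1.11, 0.276, 1.505, -0, 1.361, -0.121], TCP at [0.192, 0.542, 0.231] pointing down, gripper open.
Joint ranges: [-2.89, 2.89], [-0.75, 2.08], [0.22, 2.7], [-1.18, 4.32], [0.11, 2.71], [-2.7, 2.7]. Speed limits (rad/s): [2.57, 2.57, 3.14, 3.14, 3.14, 3.14].

### API

Orientations are given as a unit quaternion [w, x, y, z].
In Python, from rig import status, get_image, job, manip gives the robot as it stands.
- The arm moves only by the tool apply_moves, never from a script. Its arguments are lists of equal length, an entry for each row: "xyz": the shift along the tool's x, y, z each as a share of 0.3 m, from -1 to 1, a list of three; "rot": the turn, a rotation vector about the tool's x, y, z each as a share of 60 degrees, from -1 to 1, a list of three; "hand": the opening, from -1 (shut) to 1 (fully open). A call has 1 to 8 rows; each row shifts and turns the commanded pose from where the row before left it, along the tool's axes as they then stand; what a row does not reach is not made up. A row lasts 1/8 s, in which the tool goes at most 62.5 mm and 10.7 degrees, less where a joint would pass 70% of its speed; a pose out of reach is approached as far as the arm can. A call with a number of a shift or a turn outside -1 to 1 is refused whole. A call with a gripper value outside its range is refused whole. The fingers move at their own pace and stop on an object; "force" is the grip in N (left out, the last holds). Time passes only in rows, so rows that do not move let the fingers close. It gives the time, the measured TCP pose, the force, the opening and the grip force at its end, in the units of the state.
- status.get_state(): the state, without advancing time (a new reading comes with each control period).
- get_image(name): name is "scene" or "top" or "wrist"; returns a dict with "pixels" (400x640x3 uint8, red, green, blue), "fovy" (degrees; the focal length in pixels is half the picture's height over the tangent of half this angle, whatever the lens; pixels are square), "cx", "cy" (the principal point, pixels), "dist" ([k1, k2, p1, p2, k3] as OpenCV has them; the pictures are not rectified), "origin" and "orientation" of the camera in the world; the wrist camera has in their place "tool_from_camera" (4x4, takes a point from camera to tool coordinates, whose origin is the TCP and whose axes are the flange's). Camera axes: x right, y down, z forward; pixel columns grow to the right and rows downward; lengths in m; the calibration is good to about 2 mm. A picture is of the moment at which its call begins: read the wrist's pose just before it. There is no depth.
- job.sign_off(): hands the job in; it is judged then, once.
The state is a dict: "clock": time; "qpos": joint angles; "qd": joint speeds; "effort": joint torques, N m; "position": TCP position; "ee_rot": TCP orientation; "contact_force": force on the tool from outside, world axes, zero at the start; "moment": the same for the moment, N m; "width": finger opening in m; "gripper_force": force on a finger pad.
Only numpy, scipy, OpenCV 4.12 (cv2) and the standard library are available. Lean on these libraries where they do the work, as an engineer would, in place of code of your own. Each camera call takes 0.05 s, during which the arm holds its last target. There are 200 camera calls.

## Working session

There is one attempt and no reset: what is moved stays moved. The work goes in short steps, Python scripts to look and compute and a tool call to move; the robot and the scene stay as the last step left them, time stands still between calls to the robot, and variables do not carry over. Pictures are saved under pics/ and viewed, at most 14 in all, crops included, and the job is handed in when it is done.

Besides the shell and the picture viewer there is one more tool, called after "Call:" as a command line: name --argument value ..., lists and objects as JSON in quotes. apply_moves: Moves the arm, as the interface text tells. Its arguments: {"type":"object","properties":{"xyz":{"type":"array","items":{"type":"array","items":{"type":"number","minimum":-1,"maximum":1}}},"rot":{"type":"array","items":{"type":"array","items":{"type":"number","minimum":-1,"maximum":1}}},"hand":{"type":"array","items":{"type":"number"}},"force":{"type":"number"}},"required":["xyz","rot","hand"]}

```bash
ls; mkdir -p pics; cat > h.py <<'E'
import numpy as np, cv2
from scipy.spatial.transform import Rotation as R
from rig import status,get_image,job,manip
def quat(q): return R.from_quat([q[1],q[2],q[3],q[0]])
def K(im):
    f=200/np.tan(np.radians(im['fovy'])/2); return np.array([[f,0,im['cx']],[0,f,im['cy']],[0,0,1]])
def pose(im,st=None):
    if 'origin' in im:
        o=im['orientation']; Rm=quat(o).as_matrix() if np.size(o)==4 else np.array(o)
        return np.array(im['origin']),Rm
    T=np.array(im['tool_from_camera']); Rt=quat(st['ee_rot']).as_matrix()
    return np.array(st['position'])+Rt@T[:3,3],Rt@T[:3,:3]
def ray(im,px,st=None):
    o,Rm=pose(im,st); p=cv2.undistortPoints(np.array(px,float).reshape(-1,1,2),K(im),np.array(im['dist'])).reshape(-1,2)
    d=np.c_[p,np.ones(len(p))]@Rm.T
    return o,d
def plane(im,px,z,st=None):
    o,d=ray(im,px,st); return o+d*((z-o[2])/d[:,2])[:,None]
def proj(im,P,st=None):
    o,Rm=pose(im,st); X=(np.atleast_2d(P)-o)@Rm
    return cv2.projectPoints(X,np.zeros(3),np.zeros(3),K(im),np.array(im['dist']))[0].reshape(-1,2)
def meet(rays):
    A=np.zeros((3,3));b=np.zeros(3)
    for o,d in rays:
        d=np.ravel(d)/np.linalg.norm(d);M=np.eye(3)-np.outer(d,d);A+=M;b+=M@o
    return np.linalg.solve(A,b)
def save(im,n,crop=None,s=1):
    p=im['pixels'][:,:,::-1]
    if crop: x0,y0,x1,y1=crop;p=p[y0:y1,x0:x1]
    cv2.imwrite('pics/'+n+'.png',cv2.resize(p,None,fx=s,fy=s,interpolation=cv2.INTER_CUBIC))
E
python3 - <<'E'
from h import *
import pickle
print(status.get_state(), manip.tcp_to_grasp)
for n in('scene','top','wrist'):
    im=get_image(n);save(im,n);pickle.dump(im,open(n+'.pkl','wb'));print(n,{k:v for k,v in im.items() if k!='pixels'})
E
```

```text
pics
{'clock': 0.0, 'qpos': array([ 1.11001263e+00,  2.76577945e-01,  1.50613203e+00, -1.89960721e-05,
        1.36067523e+00, -1.20995001e-01]), 'qd': array([ 2.55490933e-04, -1.25983035e-03, -6.77590333e-05,  1.91779285e-03,
        3.97498615e-04,  4.99011872e-04]), 'effort': array([-1.33831240e-03, -4.16797221e+01, -2.45798028e+01, -1.42326039e-04,
        1.14971772e-02, -7.57982860e-06]), 'position': array([0.1914157 , 0.54165069, 0.23044986]), 'ee_rot': array([-2.48158388e-04,  1.69076192e-01,  9.85602576e-01, -8.61285494e-04]), 'contact_force': array([-0.1409053 ,  0.02957352, -0.07769263]), 'moment': array([-0.00337233,  0.02093179,  0.03311917]), 'gripper_force': 0.0, 'width': 0.08533164109716003} 0.0187
scene {'fovy': 43.17947624411059, 'cx': 324.3271691824923, 'cy': 202.12010786974705, 'dist': array([-0.04667537,  0.        ,  0.        ,  0.        ,  0.        ]), 'origin': array([1.56977717, 0.02335263, 0.73160462]), 'orientation': array([-0.34058534,  0.60495269,  0.6336613 , -0.34133156])}
top {'fovy': 48.20696681874465, 'cx': 308.90161502221486, 'cy': 195.98690071877093, 'dist': array([-0.04606765,  0.        ,  0.        ,  0.        ,  0.        ]), 'origin': array([ 0.48791311, -0.00414997,  1.18719792]), 'orientation': array([-0.01874226,  0.70901833, -0.70442286,  0.0270215 ])}
wrist {'fovy': 65.36584760374215, 'cx': 322.47232035036075, 'cy': 201.25106151516312, 'dist': array([0.00111423, 0.        , 0.        , 0.        , 0.        ]), 'tool_from_camera': array([[ 5.94093248e-04, -9.62050028e-01, -2.72872479e-01,
         7.01934598e-02],
       [ 9.99999332e-01,  3.00940258e-04,  1.11617437e-03,
        -9.06737007e-04],
       [-9.91697271e-04, -2.72872960e-01,  9.62049564e-01,
        -1.42413583e-01],
       [ 0.00000000e+00,  0.00000000e+00,  0.00000000e+00,
         1.00000000e+00]])}
```

View pics/scene.png

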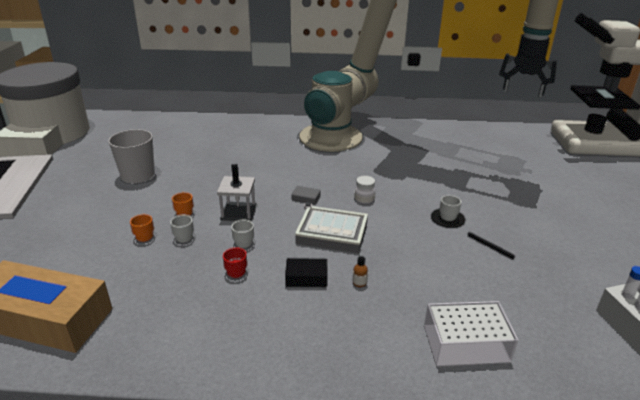

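View pics/top.png

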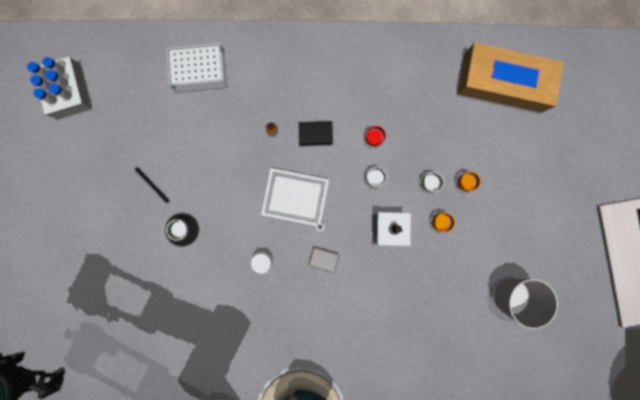

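The scene and top views agree. Candidates in the top view:
- **White pots:** (375,176) and (432,181). These are the two wanted.
- **Lookalikes:** orange pots at (469,181) and (443,222), red pot at (375,136), white-lidded jar at (261,262), and a big grey beaker at (533,303).
- **Holder:** the pot on the dark plate, (180,229).
- **Stylus in its stand:** (395,229).
- **Chamber:** (295,197), with the latch at (320,227).

```bash
python3 - <<'E'
from h import *
import pickle
t=pickle.load(open('top.pkl','rb'));s=pickle.load(open('scene.pkl','rb'))
for n,p,q in [('potA',(375,175),(243,228)),('potB',(432,181),(182,222)),('holder',(178,228.5),(450,202)),('stylus top',(396,228),(235,167)),('stand',(394,229),(237,186)),('latch',(320,227),(307,207)),('cham',(295,197),(333,223)),('red',(375,136),(235,256)),('or1',(469,181),(143,221)),('or2',(443,222),(183,197))]:
    print(n,np.round(meet([ray(t,[p]),ray(s,[q])]),3), np.round(plane(t,[p],.05)[0],3))
E
```

```text
potA [ 0.617 -0.187  0.049] [ 0.617 -0.186  0.05 ]
potB [ 0.603 -0.335  0.049] [ 0.602 -0.334  0.05 ]
holder [0.477 0.315 0.053] [0.477 0.315 0.05 ]
stylus top [ 0.482 -0.223  0.136] [ 0.481 -0.24   0.05 ]
stand [ 0.479 -0.227  0.08 ] [ 0.479 -0.235  0.05 ]
latch [ 0.483 -0.047  0.026] [ 0.483 -0.046  0.05 ]
cham [0.56  0.02  0.033] [0.559 0.018 0.05 ]
red [ 0.719 -0.188  0.047] [ 0.718 -0.187  0.05 ]
or1 [ 0.603 -0.43   0.049] [ 0.603 -0.43   0.05 ]
or2 [ 0.497 -0.361  0.053] [ 0.497 -0.361  0.05 ]
```

```bash
cat >> h.py <<'E'
def yawx(st): 
    m=quat(st['ee_rot']).as_matrix(); return np.degrees(np.arctan2(m[1,0],m[0,0])), m
def plan(x,y,z,yaw=None,n=None,P0=None,yaw0=None):
    """n equal translation rows first, then the turn (printed apart)"""
    st=status.get_state(); a,m=yawx(st); p=np.array(st['position']) if P0 is None else np.array(P0)
    if yaw0 is not None: a=yaw0; c,s=np.cos(np.radians(a)),np.sin(np.radians(a)); m=np.array([[c,s,0],[s,-c,0],[0,0,-1]])
    d=(np.array([x,y,z])-p)@m
    n=n or int(np.ceil(np.linalg.norm(d)/.05))
    r='' 
    if yaw is not None:
        t=-((yaw-a+180)%360-180); r=f'turn share {t/60:.3f} tot'
    # tilt error correction
    up=m.T@np.array([0,0,-1]); 
    print('rows',n,np.round(d/.3/n,4),r,'tilt',np.round(np.degrees(np.cross(np.array([0,0,1]),up)),2),'pos',np.round(p,4),'yaw',round(a,2))
E
python3 -c "
from h import *
plan(.477,.315,.2,180,8)"
```

```text
rows 8 [-0.1437 -0.0494  0.0128] turn share -0.324 tot tilt [-0.08 -0.01  0.  ] pos [0.1915 0.5418 0.2307] yaw 160.53
```

Call:
apply_moves --xyz '[[-0.144,-0.049,0.013],[-0.144,-0.049,0.013],[-0.144,-0.049,0.013],[-0.144,-0.049,0.013],[-0.144,-0.049,0.013],[-0.144,-0.049,0.013],[-0.144,-0.049,0.013],[-0.144,-0.049,0.013]]' --rot '[[0,0,0],[0,0,0],[0,0,0],[0,0,0],[0,0,0],[0,0,0],[0,0,0],[0,0,0]]' --hand '[1,1,1,1,1,1,1,1]'

```text
clock: 1.15
position: [0.4792, 0.315, 0.1997]
ee_rot: [-0.0, 0.169, 0.986, -0.0]
contact_force: [-0.6, 1.0, -0.3]
width: 0.0855
gripper_force: 0.0
```

Call:
apply_moves --xyz '[[0,0,0],[0,0,0],[0,0,0],[0,0,0]]' --rot '[[0,0,-0.162],[0,0,-0.162],[0,0,0],[0,0,0]]' --hand '[1,1,1,1]'

```text
clock: 1.65
position: [0.4781, 0.3161, 0.2]
ee_rot: [-0.0, 0.001, 1.0, -0.0]
contact_force: [0.0, -0.4, 0.1]
width: 0.0855
gripper_force: 0.0
```

```bash
python3 - <<'E'
from h import *
import pickle
st=status.get_state();im=get_image('wrist');save(im,'w1');pickle.dump((im,st),open('w1.pkl','wb'))
print(np.round(proj(im,[[.477,.315,.056],[.477,.315,.004]],st),1))
plan(.477,.315,.2,180,8)
E
```

```text
[[321.5 189. ]
 [321.6 178. ]]
rows 8 [ 0.0005 -0.0005  0.    ] turn share -0.002 tot tilt [-0.   -0.01  0.  ] pos [0.4781 0.3162 0.2   ] yaw 179.88
```

View pics/w1.png

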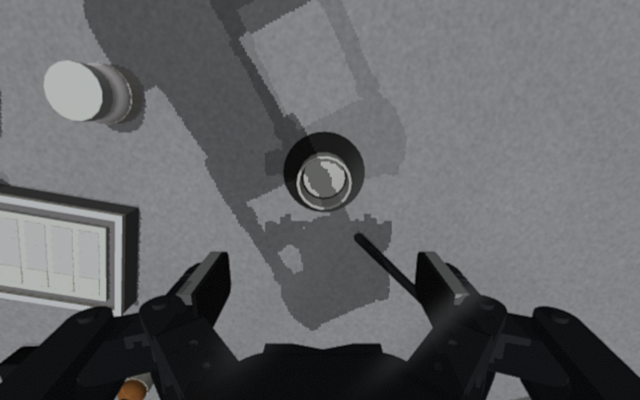

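The wrist view shows the holder plate centred near (324,171) with the pot rim near (323,184). The marker starts at (360,238), the jar is at (75,90), and the chamber is to the left.

Call:
apply_moves --xyz '[[-0.115,0,0],[-0.115,0,0],[0,0,0],[0,0,0]]' --rot '[[0,0,0],[0,0,0],[0,0,0],[0,0,0]]' --hand '[1,1,1,1]'

```text
clock: 2.2
position: [0.5464, 0.3161, 0.1998]
ee_rot: [-0.001, 0.001, 1.0, -0.0]
contact_force: [0.7, 0.1, 0.2]
width: 0.0855
gripper_force: 0.0
```

```bash
cat >> h.py <<'E'
import pickle
def snap(n):
    st=status.get_state();im=get_image('wrist');save(im,n);pickle.dump((im,st),open(n+'.pkl','wb'));return im,st
E
python3 -c "
from h import *
snap('w2')"
```

Call:
apply_moves --xyz '[[-0.011,-0.141,-0.01],[-0.011,-0.141,-0.01],[-0.011,-0.141,-0.01],[-0.011,-0.141,-0.01],[-0.011,-0.141,-0.01],[-0.011,-0.141,-0.01],[-0.011,-0.141,-0.01],[0,0,0]]' --rot '[[0,0,0],[0,0,0],[0,0,0],[0,0,0],[0,0,0],[0,0,0],[0,0,0],[0,0,0]]' --hand '[1,1,1,1,1,1,1,1]'

```text
clock: 3.25
position: [0.5697, 0.0179, 0.2216]
ee_rot: [0.0, 0.002, 1.0, -0.0]
contact_force: [0.1, 0.3, 0.4]
width: 0.0851
gripper_force: 0.0
```

Call:
apply_moves --xyz '[[0,0,0],[0,0,0]]' --rot '[[0,0,0],[0,0,0]]' --hand '[1,1]'

```text
clock: 3.5
position: [0.5698, 0.0213, 0.2212]
ee_rot: [-0.0, -0.0, 1.0, 0.0]
contact_force: [0.1, -0.4, 0.3]
width: 0.0855
gripper_force: 0.0
```

```bash
python3 -c "
from h import *
snap('w3')
a=cv2.imread('pics/w2.png')[0:300,170:490];b=cv2.imread('pics/w3.png')[0:300]
cv2.imwrite('pics/c1.png',np.hstack([a,b])[:, :800] if 0 else cv2.resize(np.hstack([a,b]),(800,250)))
cv2.imwrite('pics/c1.png',np.vstack([np.pad(cv2.resize(a,None,fx=.9,fy=.9),((0,0),(0,640-288),(0,0))),b]))"
```

```text
(no output)
```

View pics/c1.png

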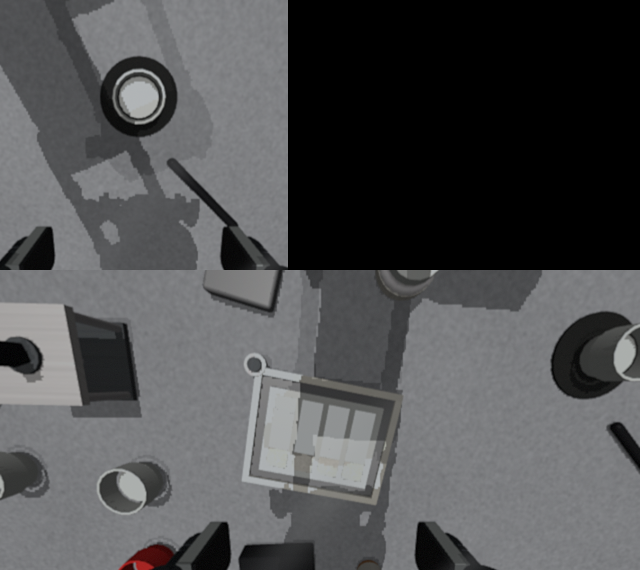

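```bash
python3 - <<'E'
from h import *
im,st=pickle.load(open('w3.pkl','rb'))
save(im,'c2',(230,70,420,250),3)
for n in ('w1','w2'):
    im,st=pickle.load(open(n+'.pkl','rb'))
    g=cv2.cvtColor(im['pixels'],cv2.COLOR_RGB2GRAY)
    x,y=proj(im,[.477,.315,.004],st)[0].astype(int)
    sub=(g<40).astype(np.uint8);sub[:, :x-60]=0;sub[:,x+60:]=0;sub[:max(0,y-60)]=0;sub[y+60:]=0
    c=max(cv2.findContours(sub,cv2.RETR_EXTERNAL,cv2.CHAIN_APPROX_NONE)[0],key=cv2.contourArea)
    P=plane(im,c.reshape(-1,2),.004,st)[:,:2]
    from scipy.optimize import least_squares
    r=least_squares(lambda v:np.hypot(*(P-v[:2]).T)-v[2],[.477,.315,.045],loss='soft_l1',f_scale=.001)
    print(n,'plate',np.round(r.x,4))
    # rim: bright inside plate
    m=(g>75).astype(np.uint8);hull=np.zeros_like(m);cv2.fillConvexPoly(hull,cv2.convexHull(c),1);hull=cv2.erode(hull,np.ones((5,5)))
    m&=hull
    pts=cv2.convexHull(np.argwhere(m)[:,::-1].astype(np.int32)).reshape(-1,2)
    print('rimhull', cv2.minEnclosingCircle(pts), cv2.fitEllipse(pts))
E
```

```text
w1 plate [0.4699 0.314  0.0403]
rimhull ((321.8116760253906, 180.1883087158203), 28.042621612548828) ((320.16729736328125, 177.80409240722656), (42.629249572753906, 57.87786865234375), 42.159934997558594)
w2 plate [0.4717 0.3168 0.0436]
rimhull ((324.46148681640625, 106.93051147460938), 31.261810302734375) ((324.1503601074219, 106.63898468017578), (59.008750915527344, 62.0147819519043), 176.17225646972656)
```

View pics/c2.png

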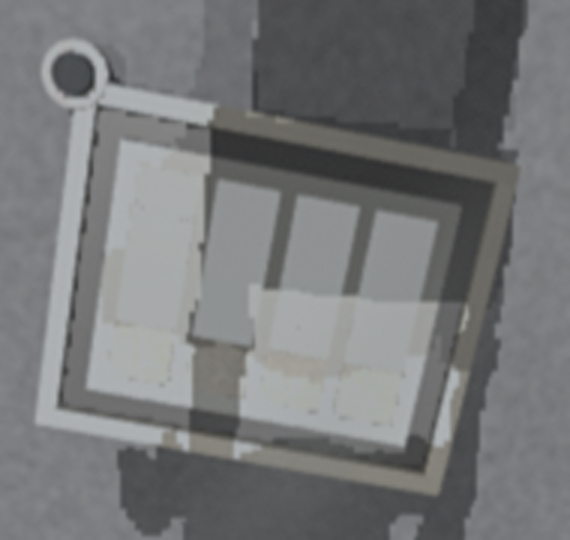

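The crop (3x, from (230,70)) shows the rim's outer corners at (517,170), (437,495) and (37,425), with the latch at the top left, (75,72). The groove's outer edge corners are near (97,108), (497,182), (425,472) and (60,407).

```bash
cat >> h.py <<'E'
from scipy.optimize import least_squares
from scipy.ndimage import map_coordinates
def circ(im,st,c0,z,r,tol=.006,sign=0,ch=None,free=False):
    """radial edge search in a world plane, robust circle fit. sign +1: brighter outside, -1 darker outside"""
    g=cv2.GaussianBlur(cv2.cvtColor(im['pixels'],cv2.COLOR_RGB2GRAY) if ch is None else im['pixels'][:,:,ch],(3,3),0).astype(float)
    c=np.array(c0,float)
    for it in range(4):
        t=np.radians(np.arange(0,360,3));rr=np.arange(r-tol,r+tol,.0003)
        X=np.stack([c[0]+np.outer(np.cos(t),rr),c[1]+np.outer(np.sin(t),rr),np.full((len(t),len(rr)),z)],-1)
        px=proj(im,X.reshape(-1,3),st).reshape(len(t),len(rr),2)
        v=map_coordinates(g,[px[...,1],px[...,0]],order=1,mode='nearest')
        d=np.gradient(cv2.GaussianBlur(v,(5,1),0),axis=1);d=np.abs(d) if sign==0 else d*sign
        k=d.argmax(1);w=d.max(1);ok=(w>.3*np.median(w))
        P=np.c_[c[0]+np.cos(t)*rr[k],c[1]+np.sin(t)*rr[k]][ok]
        f=least_squares(lambda q:np.hypot(*(P-q[:2]).T)-(q[2] if free else r),np.r_[c,r],loss='cauchy',f_scale=.0005)
        c=f.x[:2]; tol=max(tol*.7,.003)
    e=np.abs(np.hypot(*(P-c).T)-(f.x[2] if free else r))
    return np.r_[c,f.x[2]],np.mean(e<.001),len(P)
E
python3 - <<'E'
from h import *
for n in ('w1','w2'):
    im,st=pickle.load(open(n+'.pkl','rb'))
    print(n,circ(im,st,(.477,.315),.004,.045,sign=1,free=True),circ(im,st,(.477,.315),.056,.026,.004,sign=-1,free=True),circ(im,st,(.477,.315),.056,.0235,.003,sign=1,free=True))
im,st=pickle.load(open('w3.pkl','rb'))
pts=np.array([(517,170),(437,495),(37,425),(97,108),(497,182),(425,472),(60,407)],float)
px=(pts+.5)/3-.5+[230,70]
mod=np.array([(-62,77),(62,77),(62,-77),(-55,-70),(-55,70),(55,70),(55,-70)])/1000
W=plane(im,px,.032,st)[:,:2]
def f(q):
    c,s=np.cos(q[2]),np.sin(q[2]);return (mod@np.array([[c,s],[-s,c]])+q[:2]-W).ravel()
r=least_squares(f,[.56,.02,-.15],loss='soft_l1',f_scale=.001);print('chamber',np.round(r.x,4),np.degrees(r.x[2]));print(np.round(f(r.x).reshape(-1,2)*1000,1))
print('latch',plane(im,[(np.array([75,72])+.5)/3-.5+[230,70]],.032,st))
E
```

```text
w1 (array([0.4714177 , 0.31728519, 0.04459522]), np.float64(1.0), 120) (array([0.47694253, 0.31492438, 0.02641483]), np.float64(0.4578313253012048), 83) (array([0.47600606, 0.31720722, 0.02401144]), np.float64(0.40860215053763443), 93)
w2 (array([0.47149588, 0.31721606, 0.04453524]), np.float64(1.0), 120) (array([0.47142569, 0.31716531, 0.025917  ]), np.float64(1.0), 120) (array([0.47120524, 0.31715055, 0.02284992]), np.float64(1.0), 120)
chamber [ 0.5582  0.018  -0.1834] -10.50872760012875
[[-1.5  1.5]
 [ 0.1  0.8]
 [-0.2 -0.5]
 [-1.2 -0.4]
 [ 0.1  0. ]
 [ 1.3  0.2]
 [ 1.2 -1.4]]
latch [[ 0.48098293 -0.04713406  0.032     ]]
```

Call:
apply_moves --xyz '[[-0.078,-0.139,0.014],[-0.078,-0.139,0.014],[-0.078,-0.139,0.014],[-0.078,-0.139,0.014],[-0.078,-0.139,0.014],[0,0,0],[0,0,0],[0,0,0]]' --rot '[[0,0,0],[0,0,0],[0,0,0],[0,0,0],[0,0,0],[0,0,0],[0,0,0],[0,0,0]]' --hand '[1,1,1,1,1,1,1,1]'

```text
clock: 4.55
position: [0.6868, -0.1868, 0.2005]
ee_rot: [-0.0, -0.001, 1.0, 0.0]
contact_force: [-0.4, -0.0, -0.6]
width: 0.0855
gripper_force: 0.0
```

```bash
python3 - <<'E'
from h import *
im,st=snap('w4');save(im,'c3',(60,0,460,330),1.8)
print(circ(im,st,(.617,-.187),.052,.026,.005,sign=-1,free=True),circ(im,st,(.603,-.335),.052,.026,.005,sign=-1,free=True))
print(proj(im,[[.617,-.187,.052],[.603,-.335,.052]],st)); plan(.617,-.187,.1,180)
E
```

```text
(array([ 0.61873518, -0.1856723 ,  0.02518406]), np.float64(0.4659090909090909), 88) (array([ 0.59875357, -0.33960355,  0.02575635]), np.float64(1.0), 120)
[[322.55683971 113.41946851]
 [155.24785168  96.6315044 ]]
rows 3 [0.0777 0.     0.1118] turn share 0.001 tot tilt [ 0.02  0.02 -0.  ] pos [ 0.6869 -0.187   0.2007] yaw -179.93
```

View pics/c3.png

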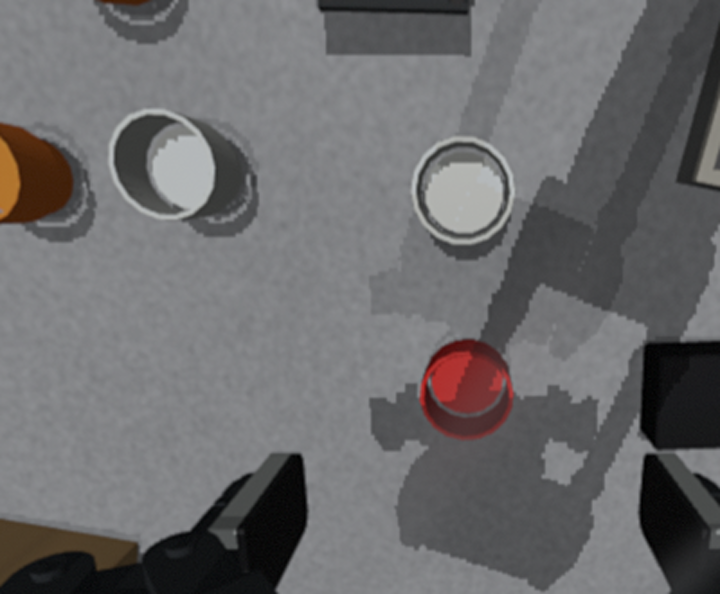

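The crop shows white potA's rim at full-image pixel (317,105), potB's at about (150,91), the red pot at (319,216), and an orange pot at the left edge. potA is the one to take, so I'll refit it with a better starting point.

```bash
python3 - <<'E'
from h import *
im,st=pickle.load(open('w4.pkl','rb'))
r=circ(im,st,(.610,-.192),.052,.026,.005,sign=-1,free=True);print(r)
im3,st3=pickle.load(open('w3.pkl','rb'))
p=proj(im,[np.r_[r[0][:2],.052]],st)
r3=circ(im3,st3,r[0][:2],.052,.026,.005,sign=-1,free=True);print(r3)
p3=proj(im3,[np.r_[r3[0][:2],.052]],st3)
print('height',meet([ray(im,p,st),ray(im3,p3,st3)]))
plan(*r[0][:2],.14,180)
E
```

```text
(array([ 0.61068131, -0.19217815,  0.02569996]), np.float64(1.0), 120)
(array([ 0.61070276, -0.1917452 ,  0.02591113]), np.float64(1.0), 120)
height [ 0.61077292 -0.19212844  0.05152429]
rows 2 [ 0.1271 -0.0086  0.1011] turn share 0.001 tot tilt [ 0.02  0.02 -0.  ] pos [ 0.6869 -0.187   0.2007] yaw -179.93
```

Call:
apply_moves --xyz '[[0.0635,-0.0043,0.05],[0.0635,-0.0043,0.05],[0.0635,-0.0043,0.05],[0.0635,-0.0043,0.05],[0,0,0.096],[0,0,0.096],[0,0,0.096],[0,0,0.096]]' --rot '[[0,0,0],[0,0,0],[0,0,0],[0,0,0],[0,0,0],[0,0,0],[0,0,0],[0,0,0]]' --hand '[1,1,1,1,1,1,1,1]' --force 40

```text
clock: 5.6
position: [0.611, -0.1927, 0.0249]
ee_rot: [0.001, -0.0, 1.0, -0.0]
contact_force: [0.5, -1.0, -0.5]
width: 0.0851
gripper_force: 0.0
```

Call:
apply_moves --xyz '[[0,0,0],[0,0,0],[0,0,0],[0,0,0],[0,0,0],[0,0,0],[0,0,0],[0,0,0]]' --rot '[[0,0,0],[0,0,0],[0,0,0],[0,0,0],[0,0,0],[0,0,0],[0,0,0],[0,0,0]]' --hand '[1,-1,-1,-1,-1,-1,-1,-1]' --force 40

```text
clock: 6.6
position: [0.6124, -0.1941, 0.0271]
ee_rot: [0.002, 0.0, 1.0, -0.001]
contact_force: [-0.1, 1.1, 6.5]
width: 0.0505
gripper_force: 42.2
```

Call:
apply_moves --xyz '[[0,0,-0.1],[0,0,-0.12],[0,0,-0.12],[0,0,-0.12],[0,0,-0.12],[0,0.03,0],[0.03,0.1,0],[0.04,0.15,0]]' --rot '[[0,0,0],[0,0,0],[0,0,0],[0,0,0],[0,0,0],[0,0,0],[0,0,0],[0,0,0]]' --hand '[-1,-1,-1,-1,-1,-1,-1,-1]'

```text
clock: 7.6
position: [0.5891, -0.1092, 0.1974]
ee_rot: [-0.001, 0.001, 1.0, 0.0]
contact_force: [0.1, 0.0, 0.2]
width: 0.0507
gripper_force: 41.9
```

Call:
apply_moves --xyz '[[0.05,0.16,0],[0.05,0.16,0],[0.05,0.16,0],[0.05,0.16,0],[0.05,0.16,0],[0.05,0.16,0],[0.05,0.16,0],[0.05,0.16,0]]' --rot '[[0,0,0],[0,0,0],[0,0,0],[0,0,0],[0,0,0],[0,0,0],[0,0,0],[0,0,0]]' --hand '[-1,-1,-1,-1,-1,-1,-1,-1]'

```text
clock: 8.6
position: [0.4684, 0.2757, 0.1977]
ee_rot: [-0.001, 0.0, 1.0, -0.0]
contact_force: [0.4, 0.1, -0.4]
width: 0.0505
gripper_force: 41.9
```

```bash
python3 - <<'E'
from h import *
st=status.get_state();print(st['width'],st['gripper_force'],st['contact_force'],st['clock'])
plan(.4714,.3172,.14,180)
im,st=snap('w5');print(proj(im,[st['position'],np.array(st['position'])+[0,0,.03]],st))
E
```

```text
0.050508377759516075 41.891671009361744 [ 0.37621934  0.05349394 -0.37052781] 8.6
rows 2 [-0.0051  0.0692  0.0962] turn share -0.000 tot tilt [-0.03 -0.1   0.  ] pos [0.4684 0.2757 0.1977] yaw 179.98
[[323.21418602 258.82720638]
 [323.42463417 291.82434928]]
```

```bash
python3 - <<'E'
from h import *
im,st=pickle.load(open('w5.pkl','rb'));p=np.array(st['position'])
for h in (.025,.027,.029):
  print(h,circ(im,st,p[:2],p[2]+h,.026,.005,free=True)[0]-np.r_[p[:2],0],circ(im,st,p[:2],p[2]+h,.026,.005,free=True)[1:])
save(im,'c4',(200,130,440,400),2.2)
E
```

```text
0.025 [-0.00179136 -0.00033547  0.02547214] (np.float64(0.9416666666666667), 120)
0.027 [-0.00295115 -0.00034147  0.02503131] (np.float64(0.9416666666666667), 120)
0.029 [-0.00410522 -0.00036047  0.02460745] (np.float64(0.95), 120)
```

View pics/c4.png

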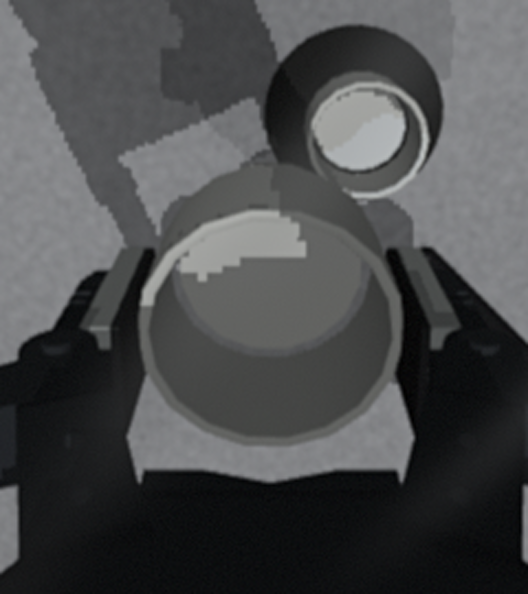

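The pot is held upright with its rim centred about 1 mm from the tool axis, and the holder is free at upper right. Next I'll align above it and lower.

Call:
apply_moves --xyz '[[-0.0045,0.0465,0.085],[-0.0045,0.0465,0.085],[-0.0045,0.0465,0.085],[0,0,0],[0,0,0],[0,0,0]]' --rot '[[0,0,0],[0,0,0],[0,0,0],[0,0,0],[0,0,0],[0,0,0]]' --hand '[-1,-1,-1,-1,-1,-1]'

```text
clock: 9.4
position: [0.4748, 0.3159, 0.1235]
ee_rot: [0.001, 0.0, 1.0, 0.0]
contact_force: [0.1, 0.4, -0.4]
width: 0.0503
gripper_force: 42.0
```

```bash
python3 - <<'E'
from h import *
im,st=snap('w6');p=np.array(st['position'])
for h in (.022,.0235,.025):
  r=circ(im,st,p[:2],p[2]+h,.026,.005,free=True);print(h,r[0]-np.r_[p[:2],0],r[1])
print(circ(im,st,(.4714,.3172),.056,.026,.003,sign=-1,free=True),circ(im,st,(.4714,.3172),.004,.0447,.003,sign=1,free=True))
plan(.4724,.3175,.0625,180,4)
E
```

```text
0.022 [-0.00143594 -0.0005124   0.02513071] 0.9
0.0235 [-0.00230543 -0.00042577  0.02482179] 0.8833333333333333
0.025 [-0.00316483 -0.00047238  0.02453113] 0.8833333333333333
(array([0.47205704, 0.31696931, 0.02626004]), np.float64(0.8888888888888888), 81) (array([0.47131497, 0.31713665, 0.0446648 ]), np.float64(0.9555555555555556), 90)
rows 4 [0.0021 0.0012 0.0509] turn share -0.001 tot tilt [ 0.05  0.1  -0.  ] pos [0.4748 0.316  0.1236] yaw 179.94
```

```bash
python3 - <<'E'
from h import *
a,_=pickle.load(open('w5.pkl','rb'));b,st=pickle.load(open('w6.pkl','rb'))
A=a['pixels'][210:340,255:395];B=b['pixels'][210:340,255:395]
cv2.imwrite('pics/c5.png',cv2.resize(np.hstack([A,B])[:,:,::-1],None,fx=2.8,fy=2.8,interpolation=cv2.INTER_CUBIC))
E
```

```text
(no output)
```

View pics/c5.png

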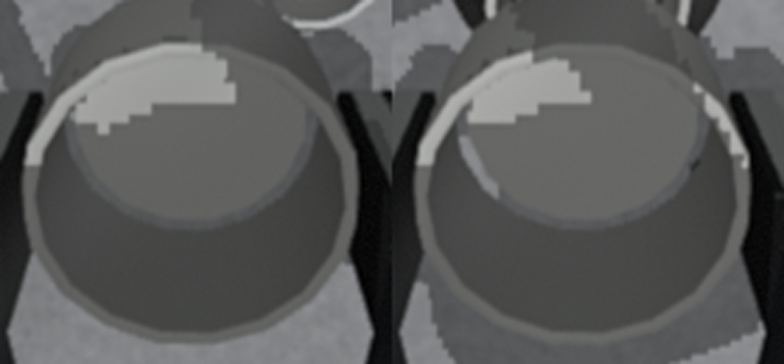

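The pot sits identically in both frames, so it has not slipped, and it is centred to within 1 mm.

Call:
apply_moves --xyz '[[0.009,0.006,0.02],[0,0,0.03],[0,0,0.03],[0,0,0.01],[0,0,0],[0,0,0]]' --rot '[[0,0,0],[0,0,0],[0,0,0],[0,0,0],[0,0,0],[0,0,0]]' --hand '[-1,-1,-1,-1,-1,-1]'

```text
clock: 10.2
position: [0.4718, 0.3181, 0.0956]
ee_rot: [0.0, 0.0, 1.0, 0.0]
contact_force: [-0.4, -0.5, -0.8]
width: 0.0504
gripper_force: 42.0
```

Call:
apply_moves --xyz '[[0,0,0.015],[0,0,0.015],[0,0,0.015],[0,0,0.015],[0,0,0],[0,0,0]]' --rot '[[0,0,0],[0,0,0],[0,0,0],[0,0,0],[0,0,0],[0,0,0]]' --hand '[-1,-1,-1,-1,-1,-1]'

```text
clock: 10.95
position: [0.4717, 0.318, 0.0774]
ee_rot: [0.0, 0.0, 1.0, 0.0]
contact_force: [0.5, 0.2, -0.5]
width: 0.0504
gripper_force: 43.3
```

Call:
apply_moves --xyz '[[0,0,0.012],[0,0,0.012],[0,0,0.01],[0,0,0],[0,0,0]]' --rot '[[0,0,0],[0,0,0],[0,0,0],[0,0,0],[0,0,0]]' --hand '[-1,-1,-1,-1,-1]'

```text
clock: 11.58
position: [0.4716, 0.318, 0.0672]
ee_rot: [0.0, 0.0, 1.0, 0.0]
contact_force: [-0.1, 0.9, -1.4]
width: 0.05
gripper_force: 43.4
```

Call:
apply_moves --xyz '[[0,0,0.006],[0,0,0.004],[0,0,0.0],[0,0,0]]' --rot '[[0,0,0],[0,0,0],[0,0,0],[0,0,0]]' --hand '[-1,-1,-1,-1]'

```text
clock: 12.08
position: [0.4716, 0.318, 0.0642]
ee_rot: [0.0, 0.0, 1.0, 0.0]
contact_force: [1.7, -0.1, -0.8]
width: 0.0504
gripper_force: 43.4
```

Call:
apply_moves --xyz '[[0,0,0.006],[0,0,0],[0,0,0]]' --rot '[[0,0,0],[0,0,0],[0,0,0]]' --hand '[-1,-1,-1]'

```text
clock: 12.45
position: [0.4716, 0.318, 0.0624]
ee_rot: [0.0, 0.0, 1.0, 0.0]
contact_force: [0.1, 0.1, -0.8]
width: 0.0505
gripper_force: 43.4
```

Call:
apply_moves --xyz '[[0,0,0.004],[0,0,0],[0,0,0]]' --rot '[[0,0,0],[0,0,0],[0,0,0]]' --hand '[-1,-1,-1]'

```text
clock: 12.82
position: [0.4715, 0.318, 0.0612]
ee_rot: [-0.0, 0.0, 1.0, 0.0]
contact_force: [0.2, -0.1, -0.4]
width: 0.0502
gripper_force: 43.4
```

Call:
apply_moves --xyz '[[0,0,0.004],[0,0,0],[0,0,0],[0,0,0],[0,0,0],[0,0,0],[0,0,0],[0,0,0]]' --rot '[[0,0,0],[0,0,0],[0,0,0],[0,0,0],[0,0,0],[0,0,0],[0,0,0],[0,0,0]]' --hand '[-1,-1,-1,0.2,0.6,1,1,1]'

```text
clock: 13.82
position: [0.4715, 0.318, 0.0598]
ee_rot: [-0.0, 0.0, 1.0, -0.0]
contact_force: [1.2, 0.5, -0.1]
width: 0.0852
gripper_force: 0.0
```

Call:
apply_moves --xyz '[[0,0,-0.04],[0,0,-0.12],[0,0,-0.15],[0,0,-0.15],[-0.115,0,0],[-0.115,0,0],[0,0,0],[0,0,0]]' --rot '[[0,0,0],[0,0,0],[0,0,0],[0,0,0],[0,0,0],[0,0,0],[0,0,0],[0,0,0]]' --hand '[1,1,1,1,1,1,1,1]'

```text
clock: 14.82
position: [0.5398, 0.3178, 0.1982]
ee_rot: [-0.001, 0.0, 1.0, 0.0]
contact_force: [-1.0, 0.4, -0.3]
width: 0.0854
gripper_force: 0.0
```

```bash
python3 - <<'E'
from h import *
im,st=snap('w7');save(im,'c6',(220,30,420,180),3)
for z in (.086,.09):print(z,circ(im,st,(.4714,.3172),z,.026,.004,sign=-1,free=True))
print(st['position'],st['clock'])
im=get_image('top');pickle.dump(im,open('top2.pkl','wb'));save(im,'top2',(160,100,500,270),2.3)
plan(.669,-.34,.2,180)
E
```

```text
0.086 (array([0.47006856, 0.31784808, 0.02582915]), np.float64(1.0), 120)
0.09 (array([0.47006624, 0.31784758, 0.02543246]), np.float64(1.0), 120)
[0.53976335 0.31782176 0.198167  ] 14.825
rows 14 [-0.0309 -0.1567 -0.0004] turn share -0.000 tot tilt [-0.   -0.04  0.  ] pos [0.5394 0.3179 0.1982] yaw 180.0
```

View pics/c6.png

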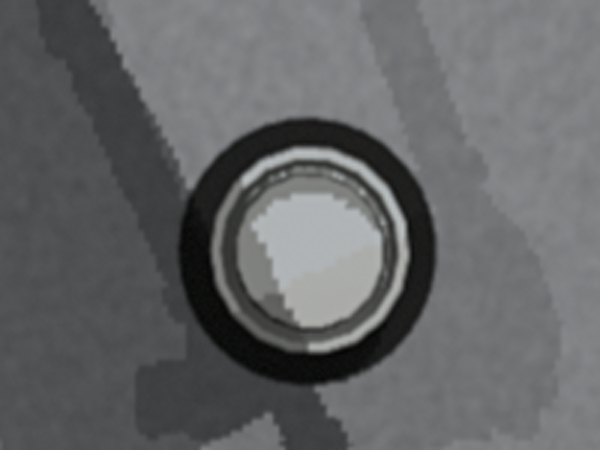

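The pot is nested: its rim is concentric with the plate and its size fits a height of 86 mm. On to potB.

Call:
apply_moves --xyz '[[-0.031,-0.157,0],[-0.031,-0.157,0],[-0.031,-0.157,0],[-0.031,-0.157,0],[-0.031,-0.157,0],[-0.031,-0.157,0],[-0.031,-0.157,0],[-0.031,-0.157,0]]' --rot '[[0,0,0],[0,0,0],[0,0,0],[0,0,0],[0,0,0],[0,0,0],[0,0,0],[0,0,0]]' --hand '[1,1,1,1,1,1,1,1]'

```text
clock: 15.92
position: [0.6142, -0.0597, 0.1984]
ee_rot: [0.0, -0.0, 1.0, 0.0]
contact_force: [0.6, -0.0, 0.8]
width: 0.0853
gripper_force: 0.0
```

Call:
apply_moves --xyz '[[-0.031,-0.157,0],[-0.031,-0.157,0],[-0.031,-0.157,0],[-0.031,-0.157,0],[-0.031,-0.157,0],[-0.031,-0.157,0],[0,0,0],[0,0,0]]' --rot '[[0,0,0],[0,0,0],[0,0,0],[0,0,0],[0,0,0],[0,0,0],[0,0,0],[0,0,0]]' --hand '[1,1,1,1,1,1,1,1]'

```text
clock: 16.92
position: [0.6699, -0.3404, 0.1978]
ee_rot: [-0.0, 0.0, 1.0, 0.001]
contact_force: [-0.4, 0.3, -0.1]
width: 0.0854
gripper_force: 0.0
```

```bash
python3 - <<'E'
from h import *
im,st=snap('w8')
r=circ(im,st,(.5988,-.3396),.052,.026,.008,sign=-1,free=True);print(r)
hs=cv2.cvtColor(im['pixels'],cv2.COLOR_RGB2HSV)
print(circ(im,st,(.5988,-.3396),.052,.0235,.006,sign=1,free=True))
plan(*r[0][:2],.14,180,4)
s=np.vstack([cv2.resize(cv2.imread('pics/top2.png'),(640,320)),cv2.imread('pics/w8.png')[:280]]);cv2.imwrite('pics/c7.png',s)
E
```

```text
(array([ 0.59854713, -0.33995878,  0.02571297]), np.float64(1.0), 120)
(array([ 0.59841817, -0.34004099,  0.02307365]), np.float64(1.0), 120)
rows 4 [ 0.0596 -0.0001  0.0484] turn share 0.000 tot tilt [ 0.07 -0.03  0.  ] pos [ 0.6701 -0.3399  0.1981] yaw -179.98
```

View pics/c7.png

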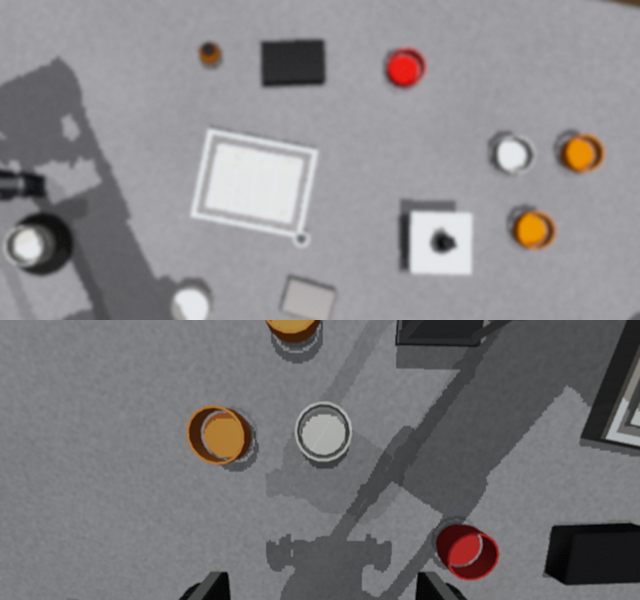

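The top view shows a single white pot left on the table, with orange pots to the right and the holder occupied. The wrist view shows potB at (323,112) and an orange pot 9 cm to its left.

Call:
apply_moves --xyz '[[0.0596,0,0.048],[0.0596,0,0.048],[0.0596,0,0.048],[0.0596,0,0.048],[0,0,0.095],[0,0,0.095],[0,0,0.095],[0,0,0.095]]' --rot '[[0,0,0],[0,0,0],[0,0,0],[0,0,0],[0,0,0],[0,0,0],[0,0,0],[0,0,0]]' --hand '[0.7,0.7,0.7,0.7,0.7,0.7,0.7,0.7]'

```text
clock: 17.98
position: [0.5991, -0.3394, 0.0265]
ee_rot: [0.0, -0.001, 1.0, 0.0]
contact_force: [0.2, 0.4, -0.8]
width: 0.0724
gripper_force: 0.0
```

Call:
apply_moves --xyz '[[0,0,0],[0,0,0],[0,0,0],[0,0,0],[0,0,0],[0,0,0],[0,0,0],[0,0,0]]' --rot '[[0,0,0],[0,0,0],[0,0,0],[0,0,0],[0,0,0],[0,0,0],[0,0,0],[0,0,0]]' --hand '[0.7,-1,-1,-1,-1,-1,-1,-1]' --force 40

```text
clock: 18.98
position: [0.6002, -0.3418, 0.0285]
ee_rot: [0.002, 0.0, 1.0, -0.001]
contact_force: [1.6, 1.3, 6.3]
width: 0.0505
gripper_force: 42.2
```

Call:
apply_moves --xyz '[[0,0,-0.1],[0,0,-0.12],[0,0,-0.15],[0,0,-0.15],[0,0,-0.12],[0,0.03,0],[0.01,0.08,0],[0.03,0.12,0]]' --rot '[[0,0,0],[0,0,0],[0,0,0],[0,0,0],[0,0,0],[0,0,0],[0,0,0],[0,0,0]]' --hand '[-1,-1,-1,-1,-1,-1,-1,-1]'

```text
clock: 19.98
position: [0.5856, -0.2704, 0.2158]
ee_rot: [-0.002, 0.001, 1.0, 0.001]
contact_force: [0.1, 0.3, 0.3]
width: 0.0505
gripper_force: 42.0
```

```bash
python3 - <<'E'
from h import *
plan(.4715,.3172,.23,180,13)
E
```

```text
rows 13 [ 0.0295  0.1506 -0.0031] turn share -0.001 tot tilt [ 0.17 -0.21  0.  ] pos [ 0.5856 -0.2704  0.2158] yaw 179.93
```

Call:
apply_moves --xyz '[[0.03,0.15,0],[0.03,0.15,0],[0.03,0.15,0],[0.03,0.15,0],[0.03,0.15,0],[0.03,0.15,0],[0.03,0.15,0],[0.03,0.15,0]]' --rot '[[0,0,0],[0,0,0],[0,0,0],[0,0,0],[0,0,0],[0,0,0],[0,0,0],[0,0,0]]' --hand '[-1,-1,-1,-1,-1,-1,-1,-1]'

```text
clock: 20.98
position: [0.512, 0.09, 0.2163]
ee_rot: [-0.002, -0.0, 1.0, 0.0]
contact_force: [0.7, 0.0, -0.6]
width: 0.0507
gripper_force: 42.0
```

Call:
apply_moves --xyz '[[0.03,0.15,0],[0.03,0.15,0],[0.03,0.15,0],[0.03,0.15,0],[0.02,0.13,0],[0,0,0],[0,0,0],[0,0,0]]' --rot '[[0,0,0],[0,0,0],[0,0,0],[0,0,0],[0,0,0],[0,0,0],[0,0,0],[0,0,0]]' --hand '[-1,-1,-1,-1,-1,-1,-1,-1]'

```text
clock: 21.98
position: [0.4726, 0.3056, 0.2178]
ee_rot: [-0.001, 0.001, 1.0, -0.0]
contact_force: [1.3, 0.8, -0.6]
width: 0.0505
gripper_force: 42.0
```

```bash
python3 - <<'E'
from h import *
im,st=snap('w9');p=np.array(st['position'])
b,_=pickle.load(open('w6.pkl','rb'))
A=b['pixels'][215:340,255:395];B=im['pixels'][215:340,255:395]
cv2.imwrite('pics/c8.png',cv2.resize(np.hstack([A,B])[:,:,::-1],None,fx=2.8,fy=2.8,interpolation=cv2.INTER_CUBIC))
for h in(.02,.022,.024):print(circ(im,st,p[:2],p[2]+h,.026,.005,free=True)[0]-np.r_[p[:2],0])
plan(.4715,.3178,.14,180,4)
E
```

```text
[ 0.00046307 -0.00036474  0.02628436]
[-0.00071912 -0.00036296  0.02584159]
[-0.00183305 -0.00036697  0.02543762]
rows 4 [0.0012 0.0102 0.065 ] turn share -0.002 tot tilt [-0.03 -0.04  0.  ] pos [0.473  0.3056 0.218 ] yaw 179.9
```

View pics/c8.png

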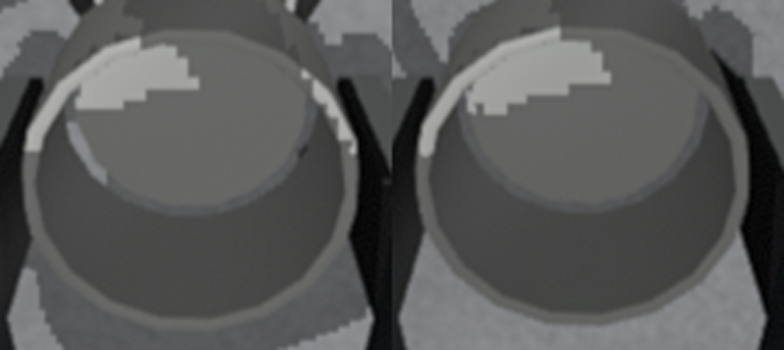

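The pot is held the same way as the first one.

Call:
apply_moves --xyz '[[0.004,0.02,0.08],[0.003,0.021,0.08],[0,0,0.08],[0,0,0.06],[0,0,0],[0,0,0],[0,0,0]]' --rot '[[0,0,0],[0,0,0],[0,0,0],[0,0,0],[0,0,0],[0,0,0],[0,0,0]]' --hand '[-1,-1,-1,-1,-1,-1,-1]'

```text
clock: 22.9
position: [0.4719, 0.319, 0.1295]
ee_rot: [0.001, 0.0, 1.0, 0.001]
contact_force: [-0.3, 0.1, 0.3]
width: 0.0506
gripper_force: 42.0
```

Call:
apply_moves --xyz '[[0,0,0.015],[0,0,0.015],[0,0,0.015],[0,0,0.015],[0,0,0],[0,0,0]]' --rot '[[0,0,0],[0,0,0],[0,0,0],[0,0,0],[0,0,0],[0,0,0]]' --hand '[-1,-1,-1,-1,-1,-1]'

```text
clock: 23.65
position: [0.4712, 0.3189, 0.1104]
ee_rot: [0.0, 0.0, 1.0, 0.0]
contact_force: [0.1, -0.2, -0.9]
width: 0.0507
gripper_force: 42.0
```

Call:
apply_moves --xyz '[[0.0,-0.003,0.01],[0,0,0.012],[0,0,0.012],[0,0,0.01],[0,0,0],[0,0,0]]' --rot '[[0,0,0],[0,0,0],[0,0,0],[0,0,0],[0,0,0],[0,0,0]]' --hand '[-1,-1,-1,-1,-1,-1]'

```text
clock: 24.4
position: [0.4712, 0.318, 0.0973]
ee_rot: [0.0, 0.0, 1.0, 0.0]
contact_force: [1.2, -0.1, -0.2]
width: 0.0507
gripper_force: 42.0
```

Call:
apply_moves --xyz '[[0,0,0.006],[0,0,0.004],[0,0,0],[0,0,0]]' --rot '[[0,0,0],[0,0,0],[0,0,0],[0,0,0]]' --hand '[-1,-1,-1,-1]'

```text
clock: 24.9
position: [0.4711, 0.318, 0.0942]
ee_rot: [0.0, 0.0, 1.0, 0.0]
contact_force: [0.5, -1.3, -0.8]
width: 0.0503
gripper_force: 42.0
```

Call:
apply_moves --xyz '[[0,0,0.006],[0,0,0.006],[0,0,0],[0,0,0],[0,0,0],[0,0,0],[0,0,0],[0,0,0]]' --rot '[[0,0,0],[0,0,0],[0,0,0],[0,0,0],[0,0,0],[0,0,0],[0,0,0],[0,0,0]]' --hand '[-1,-1,-1,0.2,0.6,1,1,1]'

```text
clock: 25.9
position: [0.4711, 0.318, 0.0904]
ee_rot: [-0.0, 0.0, 1.0, -0.0]
contact_force: [0.4, 0.1, 0.2]
width: 0.0855
gripper_force: 0.0
```

Call:
apply_moves --xyz '[[0,0,-0.04],[0,0,-0.12],[0,0,-0.15],[0,0,-0.15],[-0.115,0,0],[-0.115,0,0],[0,0,0],[0,0,0]]' --rot '[[0,0,0],[0,0,0],[0,0,0],[0,0,0],[0,0,0],[0,0,0],[0,0,0],[0,0,0]]' --hand '[1,1,1,1,1,1,1,1]'

```text
clock: 26.9
position: [0.5394, 0.3178, 0.2288]
ee_rot: [-0.001, 0.0, 1.0, -0.0]
contact_force: [-1.5, 1.5, 0.4]
width: 0.0854
gripper_force: 0.0
```

```bash
python3 - <<'E'
from h import *
im,st=snap('w10')
for z in (.112,.116,.12):print(z,circ(im,st,(.471,.3172),z,.026,.004,sign=-1,free=True))
s=get_image('scene');pickle.dump(s,open('scene2.pkl','wb'))
g=s['pixels'];p=proj(s,[[.471,.317,.116]])[0];print(p)
# silhouette top row near stack axis
print(p, [ (r,g[r,int(p[0])].tolist()) for r in range(int(p[1])-10,int(p[1])+6,1)])
plan(.57,.02,.22,180)
E
```

```text
0.112 (array([0.47007384, 0.31789206, 0.02627602]), np.float64(1.0), 120)
0.116 (array([0.47006631, 0.31787167, 0.02584412]), np.float64(1.0), 120)
0.12 (array([0.47003827, 0.31788761, 0.02544807]), np.float64(1.0), 120)
[453.78521903 179.30715244]
[453.78521903 179.30715244] [(169, [132, 133, 136]), (170, [133, 134, 136]), (171, [133, 135, 137]), (172, [134, 135, 137]), (173, [136, 137, 139]), (174, [143, 144, 144]), (175, [136, 139, 136]), (176, [109, 108, 106]), (177, [99, 100, 97]), (178, [101, 100, 97]), (179, [102, 102, 99]), (180, [102, 104, 101]), (181, [105, 105, 101]), (182, [103, 103, 101]), (183, [96, 98, 95]), (184, [100, 101, 97])]
rows 6 [-0.0172 -0.1655  0.0049] turn share -0.000 tot tilt [ 0.   -0.04  0.  ] pos [0.5391 0.318  0.2289] yaw 180.0
```

Two pots are nested, with their rim at 116 mm as expected. Now a closer look at the chamber, with the tool turned to match it.

Call:
apply_moves --xyz '[[-0.022,-0.142,0.033],[-0.022,-0.142,0.033],[-0.022,-0.142,0.033],[-0.022,-0.142,0.033],[-0.022,-0.142,0.033],[-0.022,-0.142,0.033],[-0.022,-0.142,0.033],[0,0,0]]' --rot '[[0,0,0],[0,0,0],[0,0,0],[0,0,0],[0,0,0],[0,0,0],[0,0,0.0875],[0,0,0.0875]]' --hand '[1,1,1,1,1,1,1,1]'

```text
clock: 28.0
position: [0.5854, 0.0172, 0.1588]
ee_rot: [-0.001, 0.095, 0.995, -0.0]
contact_force: [-0.2, 0.5, 0.3]
width: 0.0856
gripper_force: 0.0
```

Call:
apply_moves --xyz '[[0,0,0],[0,0,0],[0,0,0]]' --rot '[[0,0,0],[0,0,0],[0,0,0]]' --hand '[1,1,1]'

```text
clock: 28.38
position: [0.5861, 0.0205, 0.1596]
ee_rot: [0.0, 0.091, 0.996, 0.0]
contact_force: [0.6, 0.5, 0.5]
width: 0.0856
gripper_force: 0.0
```

```bash
cat >> h.py <<'E'
def rect(im,st,q,hx,hy,z,tol,sign):
    """gradient edge lines of a rectangle (centre, yaw in q): fits each side's line, returns centre, yaw, size"""
    g=cv2.GaussianBlur(cv2.cvtColor(im['pixels'],cv2.COLOR_RGB2GRAY),(3,3),0).astype(float)
    for it in range(3):
        c,s=np.cos(q[2]),np.sin(q[2]);Rm=np.array([[c,-s],[s,c]]);off=[];sl=[];out=[]
        for ax,sg in((0,-1),(0,1),(1,-1),(1,1)):
            L=(hy,hx)[ax];t=np.linspace(-.85*L,.85*L,80);rr=np.arange(-tol,tol,.0002)+(hx,hy)[ax]
            loc=np.zeros((80,len(rr),2));loc[...,ax]=sg*rr;loc[...,1-ax]=t[:,None]
            X=np.concatenate([loc@Rm.T+q[:2],np.full((80,len(rr),1),z)],-1)
            px=proj(im,X.reshape(-1,3),st).reshape(80,-1,2)
            v=map_coordinates(g,[px[...,1],px[...,0]],order=1,mode='nearest')
            d=np.gradient(cv2.GaussianBlur(v,(7,1),0),axis=1)*sign
            k=d.argmax(1);e=sg*rr[k];ok=d.max(1)>.4*np.median(d.max(1))
            f=least_squares(lambda b:b[0]+b[1]*t[ok]-e[ok],[np.median(e),0],loss='cauchy',f_scale=.0004)
            off.append(f.x[0]);sl.append(f.x[1]);out.append(np.mean(np.abs(f.fun)<.0008))
        q=np.r_[q[:2]+Rm@[(off[0]+off[1])/2,(off[2]+off[3])/2],q[2]+np.mean([-sl[0],-sl[1],sl[2],sl[3]])]
    return np.round(np.r_[q,off[1]-off[0],off[3]-off[2]],4),np.round(sl,4),np.round(out,2)
E
python3 - <<'E'
from h import *
im,st=snap('w11');save(im,'c9',(190,0,450,260),2.3)
q=np.array([.5582,.018,-.183])
for _ in (im,st),pickle.load(open('w3.pkl','rb')):
    print('outer',*rect(*_,q,.062,.077,.032,.004,-1));print('gro',*rect(*_,q,.055,.070,.032,.003,1));print('lid',*rect(*_,q,.045,.060,.032,.003,-1))
plan(.585,.02,.16,169.5)
E
```

```text
outer [ 0.5579  0.0177 -0.1869  0.1241  0.154 ] [-0.0012  0.0032  0.      0.0017] [1.   0.92 1.   0.88]
gro [ 0.5578  0.0177 -0.1857  0.1097  0.1397] [ 0.0029 -0.0017 -0.0002  0.0013] [1. 1. 1. 1.]
lid [ 0.558   0.0176 -0.1857  0.0902  0.1201] [ 0.0005 -0.0025 -0.0005 -0.0017] [1. 1. 1. 1.]
outer [ 0.5579  0.0177 -0.1862  0.1243  0.1541] [-0.0003  0.0009  0.0002  0.0012] [1.   0.96 1.   0.96]
gro [ 0.5578  0.0177 -0.1851  0.1096  0.1399] [ 0.0035  0.0008 -0.0002  0.0042] [0.99 1.   1.   0.99]
lid [ 0.5579  0.0178 -0.1857  0.0904  0.1202] [-0.0018  0.0017 -0.0014  0.002 ] [1. 1. 1. 1.]
rows 1 [ 0.0033 -0.002  -0.0015] turn share 0.001 tot tilt [ 0.01  0.02 -0.  ] pos [0.5861 0.0204 0.1596] yaw 169.56
```

View pics/c9.png

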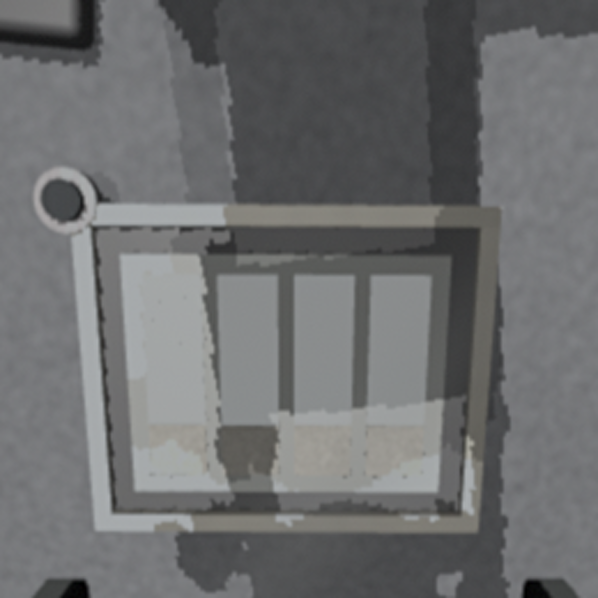

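The groove's centre lines are pinned: chamber centre (0.5578, 0.0177), yaw -0.186 rad. The outer edge, groove and lid fits agree at two camera heights. Next, the stylus and stand.

Call:
apply_moves --xyz '[[-0.004,-0.138,-0.05],[-0.004,-0.138,-0.05],[-0.004,-0.138,-0.05],[-0.004,-0.138,-0.05],[-0.004,-0.138,-0.05],[-0.004,-0.138,-0.05],[0,0,0],[0,0,0]]' --rot '[[0,0,0],[0,0,0],[0,0,0],[0,0,0],[0,0,0],[0,0,0],[0,0,-0.087],[0,0,-0.087]]' --hand '[1,1,1,1,1,1,1,1]'

```text
clock: 29.42
position: [0.5478, -0.2262, 0.2495]
ee_rot: [0.0, -0.001, 1.0, -0.0]
contact_force: [-0.4, -0.4, 1.3]
width: 0.0854
gripper_force: 0.0
```

Call:
apply_moves --xyz '[[0,0,0],[0,0,0],[0,0,0]]' --rot '[[0,0,0],[0,0,0],[0,0,0]]' --hand '[1,1,1]'

```text
clock: 29.8
position: [0.5479, -0.2255, 0.2493]
ee_rot: [-0.0, 0.001, 1.0, 0.0]
contact_force: [0.1, -0.2, 0.2]
width: 0.0857
gripper_force: 0.0
```

```bash
python3 - <<'E'
from h import *
im,st=snap('w12');print(st['position'])
px=proj(im,[[.479,-.226,.09]],st)[0];print(px)
x0=int(px[0])-75;y0=max(0,int(px[1])-75);save(im,'c10',(x0,y0,x0+150,y0+150),4);print(x0,y0)
print('plate',*rect(im,st,np.array([.479,-.226,0]),.04,.04,.085,.012,-1))
print('handle',*rect(im,st,np.array([.479,-.226,0]),.008,.008,.14,.006,1))
print('collar',*circ(im,st,(.479,-.226),.09,.015,.004,sign=1,free=True))
E
```

```text
[ 0.54794515 -0.22549568  0.24925259]
[322.03027335 114.3828273 ]
247 39
plate [ 0.4777 -0.2289 -0.0184  0.0804  0.0802] [ 0.0007 -0.0034 -0.0005 -0.0018] [1. 1. 1. 1.]
handle [ 0.4777 -0.2284  0.0265  0.0233  0.023 ] [ 0.0574 -0.0998  0.0358  0.0002] [0.82 0.71 0.81 0.69]
collar [ 0.4777114  -0.22873299  0.01452663] 0.9833333333333333 120
```

View pics/c10.png

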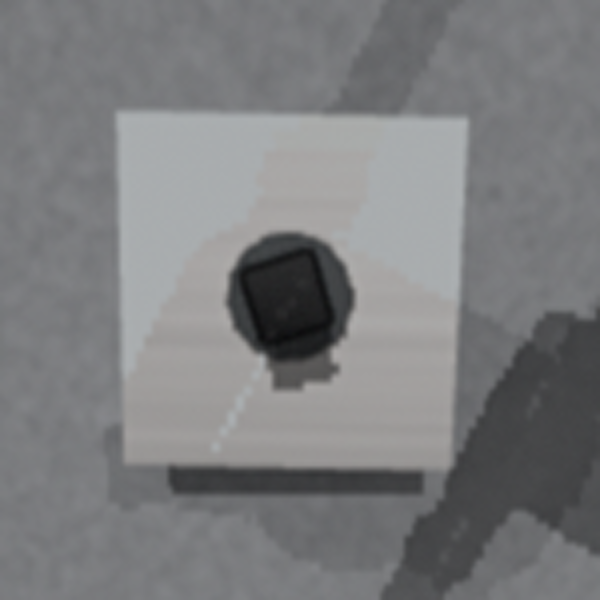

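The crop shows the stylus in the stand: handle-top corners at (241,277), (316,250), (333,322), (258,347) in the 4x crop, and a round collar centred on the plate. The handle is turned about 17° from the plate.

```bash
python3 - <<'E'
from h import *
im,st=pickle.load(open('w12.pkl','rb'))
c=np.array([(241,277),(316,250),(333,322),(258,347)],float)
px=(c+.5)/4-.5+[247,39]
for z in(.14,):
    P=plane(im,px,z,st)[:,:2];print(np.round(P.mean(0),4))
    d=np.roll(P,-1,0)-P;print(np.round(np.degrees(np.arctan2(d[:,1],d[:,0])),1),np.round(np.linalg.norm(d,axis=1),4))
im4,st4=pickle.load(open('w3.pkl','rb'))
# height of the collar from an oblique view: plate in w3/w4
print(circ(im4,st4,(.4777,-.2288),.09,.015,.004,sign=1,free=True))
im4,st4=pickle.load(open('w11.pkl','rb'))
print(status.get_state()['qpos'])
plan(.4777,-.2287,.2,197)
E
```

```text
[ 0.4781 -0.2288]
[ 108.9   14.   -72.2 -166.6] [0.0153 0.0138 0.0154 0.0135]
(array([ 0.47811411, -0.22566792,  0.01500773]), np.float64(0.9306930693069307), 101)
[-5.07927880e-01  2.93438583e-01  1.43521307e+00  9.66458082e-05
  1.41303422e+00 -2.07714691e+00]
rows 2 [ 0.1171 -0.0055  0.0821] turn share -0.285 tot tilt [ 0.01 -0.    0.  ] pos [ 0.548  -0.2255  0.2492] yaw 179.91
```

Call:
apply_moves --xyz '[[0.078,-0.0037,0.055],[0.078,-0.0037,0.055],[0.078,-0.0037,0.054],[0,0,0],[0,0,0],[0,0,0],[0,0,0],[0,0,0]]' --rot '[[0,0,0],[0,0,0],[0,0,0],[0,0,-0.134],[0,0,-0.134],[0,0,0],[0,0,0],[0,0,0]]' --hand '[1,1,1,1,1,1,1,1]' --force 100

```text
clock: 30.85
position: [0.4778, -0.229, 0.2001]
ee_rot: [0.0, -0.139, 0.99, 0.0]
contact_force: [-0.2, 0.6, 0.6]
width: 0.0852
gripper_force: 0.0
```

```bash
python3 -c "
from h import *
plan(.4777,-.2287,.098,196,4)"
```

```text
rows 4 [-0.      0.0003  0.0851] turn share -0.001 tot tilt [ 0.    0.01 -0.  ] pos [ 0.4778 -0.229   0.2001] yaw -164.07
```

Call:
apply_moves --xyz '[[0,0,0.085],[0,0,0.085],[0,0,0.085],[0,0,0.085],[0,0,0],[0,0,0],[0,0,0],[0,0,0]]' --rot '[[0,0,0],[0,0,0],[0,0,0],[0,0,0],[0,0,0],[0,0,0],[0,0,0],[0,0,0]]' --hand '[1,1,1,1,0,-0.5,-1,-1]' --force 100

```text
clock: 31.85
position: [0.4784, -0.2295, 0.0993]
ee_rot: [0.001, -0.139, 0.99, -0.001]
contact_force: [0.8, -1.6, 1.2]
width: 0.0147
gripper_force: 97.3
```

Call:
apply_moves --xyz '[[0,0,0],[0,0,0],[0,0,0],[0,0,0],[0,0,0],[0,0,0]]' --rot '[[0,0,0],[0,0,0],[0,0,0],[0,0,0],[0,0,0],[0,0,0]]' --hand '[-1,-1,-1,-1,-1,-1]' --force 100

```text
clock: 32.6
position: [0.4784, -0.2295, 0.0992]
ee_rot: [0.001, -0.139, 0.99, -0.001]
contact_force: [-0.8, 0.9, 6.8]
width: 0.0148
gripper_force: 97.4
```

Call:
apply_moves --xyz '[[0,0,-0.03],[0,0,-0.06],[0,0,-0.08],[0,0,-0.1],[0,0,-0.1],[0,0,-0.05],[0,0,0],[0,0,0]]' --rot '[[0,0,0],[0,0,0],[0,0,0],[0,0,0],[0,0,0],[0,0,0],[0,0,0],[0,0,0]]' --hand '[-1,-1,-1,-1,-1,-1,-1,-1]'

```text
clock: 33.6
position: [0.4769, -0.2286, 0.2228]
ee_rot: [-0.001, -0.139, 0.99, 0.001]
contact_force: [0.1, 0.5, -1.5]
width: 0.0149
gripper_force: 97.4
```

```bash
cat >> h.py <<'E'
def T(im,st,pt): # tool point -> px
    m=quat(st['ee_rot']).as_matrix(); return proj(im,np.array(st['position'])+np.atleast_2d(pt)@m.T,st)
def cham(x,y,z): # chamber -> world
    c,s=np.cos(-.1858),np.sin(-.1858);return np.array([.5578+c*x-s*y,.0177+s*x+c*y,z])
E
python3 - <<'E'
from h import *
im,st=snap('w13');print(st['position'],st['width'],st['contact_force'])
print(T(im,st,[[0,0,.0792],[0,0,.0592],[0,0,.0142],[0,0,-.04]]))
g=cv2.cvtColor(im['pixels'],cv2.COLOR_RGB2GRAY)
for r in range(196,290,4):print(r,g[r,298:350:2])
E
```

```text
[ 0.47692987 -0.22857757  0.22282639] 0.014858401837992391 [ 0.087367    0.49661129 -1.49429961]
[[322.40192607 210.97578006]
 [322.43154232 219.85186255]
 [322.5226954  247.17107535]
 [322.72143023 306.73511251]]
196 [172 175 164 155 157 158 152  94  57  68  71  72  72  73  66  54  68 132
 156 156 157 157 157 156 156 155]
200 [180 180 179 172 151 152 152 151 119  89  77  69  70  75  86 106 147 159
 156 155 154 154 154 153 153 154]
204 [179 180 180 180 181 170 158 158 158 156 140 126 109 150 152 154 154 154
 156 157 158 158 158 157 156 149]
208 [179 180 179 179 179 179 176 156 102  92  96  92  85 107 147 156 153 151
 151 150 150 149 134 110 101 100]
212 [178 178 179 173 131 122 121 123 124 120  99  87  89  90  86 116 154 155
 155 153 125 111 100  98  98  98]
216 [176 178 131 126 119 120 120 122 115  72  76  86  90  91  89  78  79 137
 116 100 101  99  99  99  99  99]
220 [131 154 117 118 118 119 119 121  94  73  77  77  76  78  79  79  77 115
 121 122 121 120 110  99  98  98]
224 [116 118 118 121 122 117  86  57  57  61  68  74  77  77  71  71  65  65
  71  98 119 121 121 120 119 116
[... 739 characters left out ...]
 21 23 21 60
 77 63]
260 [78 64 46 46 44 44 43 42 41 39 39 38 33 32 30 27 25 24 19 22 17 19 19 44
 77 65]
264 [70 56 44 44 43 42 40 38 38 35 34 32 30 28 25 23 22 22 17 16 13 13 17 26
 74 73]
268 [67 46 42 40 40 38 37 36 33 29 30 27 25 23 22 23 19 18 14 15 11 10 19 15
 71 75]
272 [63 41 39 37 35 36 33 31 28 27 25 22 20 20 19 19 14 13 14 13  9  8  9 10
 40 70]
276 [79 39 39 34 32 31 28 27 27 22 21 21 20 15 16 14  8 12 11  7  8 12 14 16
 51 86]
280 [79 38 35 32 28 26 25 24 21 21 16 15 18 15 13 15 12 11  8  7 10  8 13 17
 49 84]
284 [43 34 32 26 26 22 23 21 18 17 13 15 10 12 11 15  9 10  8  7  7  9 10 19
 22 35]
288 [32 32 24 23 22 22 20 18 17 14 14 13 13 13 13 12 10  9  9 10  7 10  8 19
 17 15]
```

Call:
apply_moves --xyz '[[0,0,0],[0,0,0],[0,0,0],[0,0.135,0],[0,0.135,0],[0,0.135,0],[0,0,0],[0,0,0]]' --rot '[[0,0,0.148],[0,0,0.148],[0,0,0.148],[0,0,0],[0,0,0],[0,0,0],[0,0,0],[0,0,0]]' --hand '[-1,-1,-1,-1,-1,-1,-1,-1]'

```text
clock: 34.65
position: [0.4997, -0.1098, 0.2233]
ee_rot: [-0.001, 0.093, 0.996, -0.0]
contact_force: [0.3, 0.3, -0.2]
width: 0.0149
gripper_force: 97.7
```

Call:
apply_moves --xyz '[[0,0,0],[0,0,0]]' --rot '[[0,0,0],[0,0,0]]' --hand '[-1,-1]'

```text
clock: 34.9
position: [0.5, -0.1105, 0.2239]
ee_rot: [-0.0, 0.093, 0.996, -0.0]
contact_force: [0.7, 0.1, -0.4]
width: 0.0148
gripper_force: 97.7
```

```bash
python3 - <<'E'
from h import *
im,st=snap('w14');save(im,'c11',(270,170,380,300),5)
c=cham(-.05,-.065,.2);print(np.round(c,4));plan(*c,169.36,5)
print(T(im,st,[[0,0,.0792],[0,0,.0592],[0,0,.0142]]))
g=cv2.cvtColor(im['pixels'],cv2.COLOR_RGB2GRAY)
for r in range(196,250,2):print(r,g[r,306:342])
E
```

```text
[ 0.4967 -0.0369  0.2   ]
rows 5 [0.0113 0.0477 0.016 ] turn share -0.001 tot tilt [-0.   -0.01  0.  ] pos [ 0.5    -0.1104  0.224 ] yaw 169.28
[[323.1269695  210.83372853]
 [323.21797325 219.68465511]
 [323.49812182 246.93099164]]
196 [128 128 127 127 128 128 130 131 131 132 132 132 131 131 130 128 127 127
 129 130 128 121  93  83  87  85  83  84  84  87  88  87  88  87  87  85]
198 [129 130 129 129 132 133 135 136 135 133 133 134 133 132 130 128 126 126
 127 130 125  98  83  84  86  84  83  84  85  86  86  86  86  86  86  84]
200 [125 127 128 129 130 132 134 132 131 128 128 129 130 130 130 127 124 124
 127 127 115  91  84  85  86  85  86  85  85  87  87  86  84  83  84  93]
202 [126 127 130 130 131 131 130 129 126 125 126 130 132 132 129 125 122 123
 125 119  92  81  84  86  87  87  88  86  87  87  86  85  83  82  87 107]
204 [130 130 131 131 131 130 129 127 126 125 126 129 130 130 129 126 124 126
 128 128 119  93  84  87  87  87  88  87  86  85  86  85  85  84  92 111]
206 [130 129 129 130 130 128 126 124 122 123 126 129 131 130 130 129 129 128
 123 101  91  87  85  86  87  88  86
[... 1896 characters left out ...]
 45 46 48]
238 [51 50 50 47 47 46 46 46 46 46 46 46 47 47 48 46 46 47 46 47 46 45 44 44
 43 42 41 42 45 48 53 59 50 46 44 45]
240 [43 43 43 43 43 43 44 44 43 45 46 46 45 43 44 45 44 44 44 43 43 43 42 42
 41 39 38 38 39 37 36 36 35 37 34 46]
242 [44 42 44 44 44 44 44 46 45 45 46 45 44 45 44 45 43 42 43 42 42 41 41 40
 40 38 37 35 37 36 35 34 34 31 30 44]
244 [43 43 44 44 44 45 45 44 46 44 44 44 44 43 44 43 43 43 43 40 41 41 38 38
 38 38 35 35 35 34 31 32 31 33 28 34]
246 [45 44 43 43 44 44 46 44 44 43 44 43 44 42 44 42 43 42 40 39 40 37 37 38
 35 35 34 34 31 32 30 30 27 30 27 27]
248 [43 43 43 44 44 44 44 44 43 43 45 42 43 41 40 41 39 41 38 37 36 35 36 34
 33 34 31 32 30 27 29 25 28 28 26 25]
```

View pics/c11.png

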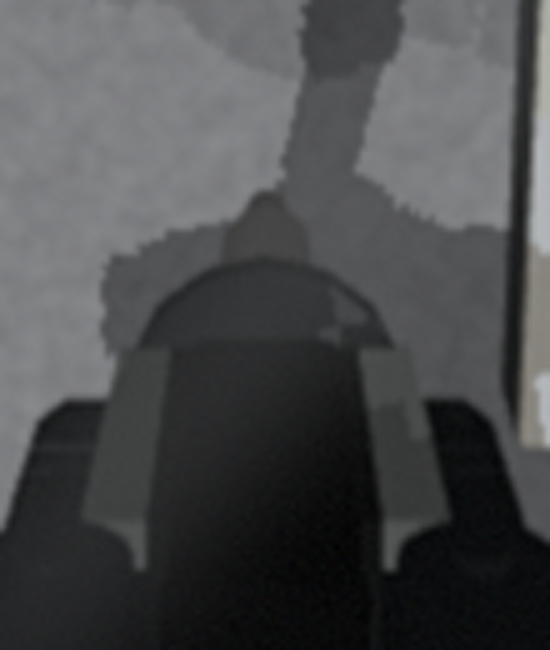

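Picture: the nib tip peeks out above the collar at about (323,207.5), and the shaft is centred at about column 322.7. That is within about 0.5 mm of the tool axis, and upright.

Call:
apply_moves --xyz '[[0.011,0.048,0.0],[0.011,0.048,0.04],[0.011,0.048,0.08],[0.011,0.048,0.1],[0.011,0.048,0.093],[0,0,0],[0,0,0],[0,0,0]]' --rot '[[0,0,0],[0,0,0],[0,0,0],[0,0,0],[0,0,0],[0,0,0],[0,0,0],[0,0,0]]' --hand '[-1,-1,-1,-1,-1,-1,-1,-1]'

```text
clock: 35.95
position: [0.4983, -0.0363, 0.1314]
ee_rot: [0.001, 0.093, 0.996, -0.0]
contact_force: [0.0, -0.5, -1.5]
width: 0.0148
gripper_force: 97.7
```

```bash
python3 - <<'E'
from h import *
im,st=snap('w15');print(st['width'],st['gripper_force'])
c=cham(-.05+.0004,-.065+.0003,.1005);plan(*c,169.355,1)
g=cv2.cvtColor(im['pixels'],cv2.COLOR_RGB2GRAY);print(T(im,st,[[0,0,.0792],[0,0,.0592]]))
for r in range(196,226,3):print(r,g[r,306:342])
q=np.array([.5578,.0177,-.1858]);print(rect(im,st,q,.055,.07,.032,.003,1))
E
```

```text
0.014809513946768212 97.72776961326599
rows 1 [ 0.0036 -0.0019  0.1029] turn share -0.001 tot tilt [-0.01  0.15  0.  ] pos [ 0.4982 -0.0363  0.1314] yaw 169.32
[[323.12504488 210.83400746]
 [323.21594616 219.68486476]]
196 [ 72  73  79  85  85  85  87  92 100 100  82  67  66  67  70  71  70  71
  72  72  71  71  79 104 122 124 123 123 122 123 123 122 123 123 123 123]
199 [ 80  91 105 109 113 116 116 117 118 112  84  60  58  61  62  61  61  62
  62  63  64  64  64  66  81 102 106 105 106 105 106 105 106 106 105 106]
202 [ 73  95 114 116 116 116 115 116 117 112  84  62  60  60  61  62  63  63
  64  64  65  64  76 104 107 106 106 105 106 106 106 106 106 106 107 106]
205 [119 100 110 116 115 115 115 115 116 111  84  63  61  61  63  64  64  65
  65  64  66  65  75  98 101 100 100 101 100 100 101 100 100 100 100 101]
208 [139 131 118 114 115 115 114 115 116 111  84  64  63  63  65  66  69  70
  69  67  67  70 104 145 143 130 159 166 164 163 163 164 163 162 162 161]
211 [120 102 110 115 115 115 115 114 116 111  85  64  65  67  70  72  75  84
  83  79  76  75  89 103 105 108 113 105 102 101 116 147 152 155 164 166]
214 [134 109 110 114 113 114 115 114 115 107  83  71  73  74  76  76  77  78
  78  77  76  75  76  81  94 104 106 106 105 105 105 105 104 107 115 116]
217 [108  98 109 113 112 112 113 112 101  76  70  73  75  77  77  76  77  77
  77  77  77  76  77  76  78  89 104 106 105 103 113 138 152 153 152 153]
220 [101  96 110 113 113 113 114 110  90  73  72  75  75  75  75  74  75  75
  75  76  78  78  78  77  77  83 102 107 105 103 117 148 154 152 152 152]
223 [ 96 106 138 138 110  86  78  73  60  54  54  55  57  58  61  65  65  66
  65  63  60  58  60  62  62  65  72  78  87  94 114 148 154 153 153 153]
(array([ 0.5578,  0.017 , -0.1889,  0.1098,  0.1406]), array([-0.0064, -0.011 , -0.0091,  0.0072]), array([1. , 0.3, 0.5, 1. ]))
```

Call:
apply_moves --xyz '[[0.0036,-0.0019,0],[0,0,0.02],[0,0,0.03],[0,0,0.02],[0,0,0.01],[0,0,0],[0,0,0],[0,0,0]]' --rot '[[0,0,0],[0,0,0],[0,0,0],[0,0,0],[0,0,0],[0,0,0],[0,0,0],[0,0,0]]' --hand '[-1,-1,-1,-1,-1,-1,-1,-1]'

```text
clock: 37.0
position: [0.4963, -0.0362, 0.1064]
ee_rot: [0.0, 0.093, 0.996, 0.0]
contact_force: [1.0, -0.0, -0.9]
width: 0.0148
gripper_force: 97.7
```

Call:
apply_moves --xyz '[[0,0,0.008],[0,0,0.008],[0,0,0.006],[0,0,0],[0,0,0],[0,0,0]]' --rot '[[0,0,0],[0,0,0],[0,0,0],[0,0,0],[0,0,0],[0,0,0]]' --hand '[-1,-1,-1,-1,-1,-1]'

```text
clock: 37.75
position: [0.4963, -0.0362, 0.0998]
ee_rot: [0.0, 0.093, 0.996, 0.0]
contact_force: [0.2, 0.4, 2.1]
width: 0.015
gripper_force: 97.8
```

```bash
python3 - <<'E'
from h import *
for i in range(3):
    st=status.get_state();print(np.round(st['contact_force'],2),np.round(st['moment'],3))
c=cham(-.05+.0004,-.065+.0003,.1005);plan(*c,169.355,1)
E
```

```text
[0.23 0.42 2.14] [-0.019 -0.165  0.039]
[0.23 0.42 2.14] [-0.019 -0.165  0.039]
[0.23 0.42 2.14] [-0.019 -0.165  0.039]
rows 1 [-0.0028 -0.0012 -0.0024] turn share -0.000 tot tilt [ 0.01  0.04 -0.  ] pos [ 0.4963 -0.0362  0.0998] yaw 169.35
```

The nib is in the groove with about 3 N of upward force, so it is pressed in roughly 5 mm. Starting the first side.

Call:
apply_moves --xyz '[[-0.0028,0.0108,0],[0,0.0108,0],[0,0.0108,0],[0,0.0108,0],[0,0.0108,0],[0,0.0108,0],[0,0.0108,0],[0,0.0108,0]]' --rot '[[0,0,0],[0,0,0],[0,0,0],[0,0,0],[0,0,0],[0,0,0],[0,0,0],[0,0,0]]' --hand '[-1,-1,-1,-1,-1,-1,-1,-1]'

```text
clock: 38.75
position: [0.5017, -0.0106, 0.0996]
ee_rot: [-0.0, 0.093, 0.996, 0.0]
contact_force: [0.0, -2.6, 2.2]
width: 0.0143
gripper_force: 98.1
```

```bash
cat >> h.py <<'E'
def where():
    st=status.get_state();c,s=np.cos(-.1858),np.sin(-.1858);p=np.array(st['position']);d=p[:2]-[.5578,.0177]
    a,m=yawx(st);off=m[:2,:2]@[.0004,-.0003];d=d+off
    print('tip in chamber mm',np.round([1000*(c*d[0]+s*d[1]),1000*(-s*d[0]+c*d[1])],2),'press mm',round((.1052-p[2])*1000,2),'F tool',np.round(np.array(st['contact_force'])@m,2),'M',np.round(np.array(st['moment'])@m,3),'w',round(st['width'],4),'g',round(st['gripper_force'],1),'yaw',round(a,2),'t',st['clock'])
E
python3 -c "
from h import *
where()"
```

```text
tip in chamber mm [-50.29 -38.5 ] press mm 5.62 F tool [-0.49 -2.54 -2.25] M [0.448 0.008 0.04 ] w 0.0143 g 98.1 yaw 169.35 t 38.75
```

Call:
apply_moves --xyz '[[0,0.0108,0],[0,0.0108,0],[0,0.0108,0],[0,0.0108,0],[0,0.0108,0],[0,0.0108,0],[0,0.0108,0],[0,0.0108,0]]' --rot '[[0,0,0],[0,0,0],[0,0,0],[0,0,0],[0,0,0],[0,0,0],[0,0,0],[0,0,0]]' --hand '[-1,-1,-1,-1,-1,-1,-1,-1]'

```text
clock: 39.75
position: [0.5065, 0.0149, 0.0996]
ee_rot: [-0.0, 0.093, 0.996, 0.0]
contact_force: [-0.2, -1.2, 1.1]
width: 0.0146
gripper_force: 98.1
```

Call:
apply_moves --xyz '[[0,0.0108,0],[0,0.0108,0],[0,0.0108,0],[0,0.0108,0],[0,0.0108,0],[0,0.0108,0],[0,0.0108,0],[0,0.0108,0]]' --rot '[[0,0,0],[0,0,0],[0,0,0],[0,0,0],[0,0,0],[0,0,0],[0,0,0],[0,0,0]]' --hand '[-1,-1,-1,-1,-1,-1,-1,-1]'

```text
clock: 40.75
position: [0.5113, 0.0403, 0.0996]
ee_rot: [-0.0, 0.093, 0.996, 0.0]
contact_force: [-1.0, -2.0, 2.0]
width: 0.0149
gripper_force: 98.1
```

```bash
python3 -c "
from h import *
where()"
```

```text
tip in chamber mm [-50.3   13.32] press mm 5.62 F tool [ 0.63 -2.2  -1.97] M [ 0.443 -0.005  0.002] w 0.0149 g 98.1 yaw 169.35 t 40.75
```

Call:
apply_moves --xyz '[[0,0.0108,0],[0,0.0108,0],[0,0.0108,0],[0,0.0108,0],[0,0.0108,0],[0,0.0108,0],[0,0.0108,0],[0,0.0108,0]]' --rot '[[0,0,0],[0,0,0],[0,0,0],[0,0,0],[0,0,0],[0,0,0],[0,0,0],[0,0,0]]' --hand '[-1,-1,-1,-1,-1,-1,-1,-1]'

```text
clock: 41.75
position: [0.5161, 0.0658, 0.0996]
ee_rot: [-0.0, 0.093, 0.996, 0.0]
contact_force: [-0.3, -2.4, 1.6]
width: 0.0148
gripper_force: 98.1
```

Call:
apply_moves --xyz '[[0,0.0108,0],[0,0.0108,0],[0,0.0108,0],[0,0.0108,0],[0,0.0108,0],[0,0.0108,0],[0,0.0108,0],[0,0.0108,0]]' --rot '[[0,0,0],[0,0,0],[0,0,0],[0,0,0],[0,0,0],[0,0,0],[0,0,0],[0,0,0]]' --hand '[-1,-1,-1,-1,-1,-1,-1,-1]'

```text
clock: 42.75
position: [0.5208, 0.0913, 0.0996]
ee_rot: [-0.0, 0.093, 0.996, 0.0]
contact_force: [-0.2, -2.3, 2.2]
width: 0.0152
gripper_force: 98.1
```

```bash
python3 -c "
from h import *
where()"
```

```text
tip in chamber mm [-50.31  65.17] press mm 5.62 F tool [-0.18 -2.3  -2.17] M [0.489 0.007 0.048] w 0.0152 g 98.1 yaw 169.35 t 42.75
```

Second corner reached within 0.3 mm. Second side.

Call:
apply_moves --xyz '[[-0.0105,-0.001,0],[-0.0105,0,0],[-0.0105,0,0],[-0.0105,0,0],[-0.0105,0,0],[-0.0105,0,0],[-0.0105,0,0],[-0.0105,0,0]]' --rot '[[0,0,0],[0,0,0],[0,0,0],[0,0,0],[0,0,0],[0,0,0],[0,0,0],[0,0,0]]' --hand '[-1,-1,-1,-1,-1,-1,-1,-1]'

```text
clock: 43.75
position: [0.5458, 0.086, 0.0996]
ee_rot: [0.0, 0.093, 0.996, 0.0]
contact_force: [-1.5, 0.7, 1.6]
width: 0.0149
gripper_force: 98.1
```

Call:
apply_moves --xyz '[[-0.0104,0,0],[-0.0104,0,0],[-0.0104,0,0],[-0.0104,0,0],[-0.0104,0,0],[-0.0104,0,0],[-0.0104,0,0],[-0.0104,0,0]]' --rot '[[0,0,0],[0,0,0],[0,0,0],[0,0,0],[0,0,0],[0,0,0],[0,0,0],[0,0,0]]' --hand '[-1,-1,-1,-1,-1,-1,-1,-1]'

```text
clock: 44.75
position: [0.5703, 0.0814, 0.0996]
ee_rot: [-0.0, 0.093, 0.996, 0.0]
contact_force: [-2.8, -0.5, 0.9]
width: 0.0143
gripper_force: 98.1
```

```bash
python3 -c "
from h import *
where()"
```

```text
tip in chamber mm [6.000e-02 6.464e+01] press mm 5.6 F tool [ 2.68 -0.99 -0.93] M [0.013 0.461 0.007] w 0.0143 g 98.1 yaw 169.35 t 44.75
```

Call:
apply_moves --xyz '[[-0.0104,0,0],[-0.0104,0,0],[-0.0104,0,0],[-0.0104,0,0],[-0.0104,0,0],[-0.0104,0,0],[-0.0104,0,0],[-0.0104,0,0]]' --rot '[[0,0,0],[0,0,0],[0,0,0],[0,0,0],[0,0,0],[0,0,0],[0,0,0],[0,0,0]]' --hand '[-1,-1,-1,-1,-1,-1,-1,-1]'

```text
clock: 45.75
position: [0.5948, 0.0768, 0.0996]
ee_rot: [0.0, 0.093, 0.996, 0.0]
contact_force: [-0.8, 0.7, 1.3]
width: 0.0149
gripper_force: 98.1
```

Call:
apply_moves --xyz '[[-0.0104,0,0],[-0.0104,0,0],[-0.0104,0,0],[-0.0104,0,0],[-0.0104,0,0],[-0.0104,0,0],[-0.0104,0,0],[-0.0104,0,0]]' --rot '[[0,0,0],[0,0,0],[0,0,0],[0,0,0],[0,0,0],[0,0,0],[0,0,0],[0,0,0]]' --hand '[-1,-1,-1,-1,-1,-1,-1,-1]'

```text
clock: 46.75
position: [0.6193, 0.0722, 0.0996]
ee_rot: [0.0, 0.093, 0.996, 0.0]
contact_force: [-2.4, 0.1, 2.1]
width: 0.0148
gripper_force: 98.1
```

```bash
python3 -c "
from h import *
where()"
```

```text
tip in chamber mm [49.98 64.65] press mm 5.61 F tool [ 2.4  -0.3  -2.12] M [ 0.04   0.54  -0.018] w 0.0148 g 98.1 yaw 169.35 t 46.75
```

Third corner reached. Third side.

Call:
apply_moves --xyz '[[0,-0.0108,0],[0,-0.0108,0],[0,-0.0108,0],[0,-0.0108,0],[0,-0.0108,0],[0,-0.0108,0],[0,-0.0108,0],[0,-0.0108,0]]' --rot '[[0,0,0],[0,0,0],[0,0,0],[0,0,0],[0,0,0],[0,0,0],[0,0,0],[0,0,0]]' --hand '[-1,-1,-1,-1,-1,-1,-1,-1]'

```text
clock: 47.75
position: [0.6142, 0.0466, 0.0996]
ee_rot: [-0.0, 0.093, 0.996, 0.0]
contact_force: [0.4, 1.2, 2.5]
width: 0.0147
gripper_force: 98.0
```

Call:
apply_moves --xyz '[[0,-0.0108,0],[0,-0.0108,0],[0,-0.0108,0],[0,-0.0108,0],[0,-0.0108,0],[0,-0.0108,0],[0,-0.0108,0],[0,-0.0108,0]]' --rot '[[0,0,0],[0,0,0],[0,0,0],[0,0,0],[0,0,0],[0,0,0],[0,0,0],[0,0,0]]' --hand '[-1,-1,-1,-1,-1,-1,-1,-1]'

```text
clock: 48.75
position: [0.6095, 0.0211, 0.0996]
ee_rot: [0.0, 0.093, 0.996, 0.0]
contact_force: [0.1, 1.8, 2.5]
width: 0.0144
gripper_force: 98.0
```

```bash
python3 -c "
from h import *
where()"
```

```text
tip in chamber mm [49.79 12.6 ] press mm 5.59 F tool [ 0.22  1.75 -2.45] M [-0.444  0.013  0.04 ] w 0.0144 g 98.0 yaw 169.35 t 48.75
```

Call:
apply_moves --xyz '[[0,-0.0108,0],[0,-0.0108,0],[0,-0.0108,0],[0,-0.0108,0],[0,-0.0108,0],[0,-0.0108,0],[0,-0.0108,0],[0,-0.0108,0]]' --rot '[[0,0,0],[0,0,0],[0,0,0],[0,0,0],[0,0,0],[0,0,0],[0,0,0],[0,0,0]]' --hand '[-1,-1,-1,-1,-1,-1,-1,-1]'

```text
clock: 49.75
position: [0.6047, -0.0044, 0.0996]
ee_rot: [0.0, 0.093, 0.996, 0.0]
contact_force: [0.1, 1.9, 1.1]
width: 0.0148
gripper_force: 98.0
```

Call:
apply_moves --xyz '[[0,-0.0108,0],[0,-0.0108,0],[0,-0.0108,0],[0,-0.0108,0],[0,-0.0108,0],[0,-0.0108,0],[0,-0.0108,0],[0,-0.0108,0]]' --rot '[[0,0,0],[0,0,0],[0,0,0],[0,0,0],[0,0,0],[0,0,0],[0,0,0],[0,0,0]]' --hand '[-1,-1,-1,-1,-1,-1,-1,-1]'

```text
clock: 50.75
position: [0.5999, -0.0298, 0.0996]
ee_rot: [-0.0, 0.093, 0.996, 0.0]
contact_force: [1.3, 1.6, 1.8]
width: 0.0149
gripper_force: 98.0
```

Call:
apply_moves --xyz '[[0,-0.0108,0],[0,-0.0108,0],[0,-0.0108,0],[0,-0.0108,0],[0,-0.0108,0],[0,-0.0108,0],[0,-0.0108,0],[0,-0.0108,0]]' --rot '[[0,0,0],[0,0,0],[0,0,0],[0,0,0],[0,0,0],[0,0,0],[0,0,0],[0,0,0]]' --hand '[-1,-1,-1,-1,-1,-1,-1,-1]'

```text
clock: 51.75
position: [0.5951, -0.0553, 0.0996]
ee_rot: [-0.0, 0.093, 0.996, 0.0]
contact_force: [0.4, 1.6, 2.3]
width: 0.015
gripper_force: 98.0
```

```bash
python3 -c "
from h import *
where()"
```

```text
tip in chamber mm [ 49.76 -65.16] press mm 5.62 F tool [-0.13  1.66 -2.34] M [-0.457 -0.041  0.006] w 0.015 g 98.0 yaw 169.35 t 51.75
```

Fourth corner reached. Last side.

Call:
apply_moves --xyz '[[0.0104,0.001,0],[0.0104,0,0],[0.0104,0,0],[0.0104,0,0],[0.0104,0,0],[0.0104,0,0],[0.0104,0,0],[0.0104,0,0]]' --rot '[[0,0,0],[0,0,0],[0,0,0],[0,0,0],[0,0,0],[0,0,0],[0,0,0],[0,0,0]]' --hand '[-1,-1,-1,-1,-1,-1,-1,-1]'

```text
clock: 52.75
position: [0.5705, -0.0501, 0.0996]
ee_rot: [0.0, 0.093, 0.996, 0.0]
contact_force: [2.3, -0.3, 2.5]
width: 0.0151
gripper_force: 98.1
```

Call:
apply_moves --xyz '[[0.0104,0,0],[0.0104,0,0],[0.0104,0,0],[0.0104,0,0],[0.0104,0,0],[0.0104,0,0],[0.0104,0,0],[0.0104,0,0]]' --rot '[[0,0,0],[0,0,0],[0,0,0],[0,0,0],[0,0,0],[0,0,0],[0,0,0],[0,0,0]]' --hand '[-1,-1,-1,-1,-1,-1,-1,-1]'

```text
clock: 53.75
position: [0.546, -0.0456, 0.0996]
ee_rot: [0.0, 0.093, 0.996, 0.0]
contact_force: [2.2, -0.7, 3.5]
width: 0.015
gripper_force: 98.1
```

```bash
python3 -c "
from h import *
where()"
```

```text
tip in chamber mm [ -0.34 -64.66] press mm 5.62 F tool [-2.25 -0.28 -3.48] M [-0.002 -0.469  0.024] w 0.015 g 98.1 yaw 169.35 t 53.75
```

Call:
apply_moves --xyz '[[0.0104,0,0],[0.0104,0,0],[0.0104,0,0],[0.0104,0,0],[0.0104,0,0],[0.0104,0,0],[0.0104,0,0],[0.0104,0,0]]' --rot '[[0,0,0],[0,0,0],[0,0,0],[0,0,0],[0,0,0],[0,0,0],[0,0,0],[0,0,0]]' --hand '[-1,-1,-1,-1,-1,-1,-1,-1]'

```text
clock: 54.75
position: [0.5214, -0.0409, 0.0996]
ee_rot: [0.0, 0.093, 0.996, 0.0]
contact_force: [2.5, 0.3, 1.4]
width: 0.0149
gripper_force: 98.1
```

Call:
apply_moves --xyz '[[0.0104,0,0],[0.0104,0,0],[0.0104,0,0],[0.0104,0,0],[0.0104,0,0],[0.0104,0,0],[0.0104,0,0],[0.0102,0,0]]' --rot '[[0,0,0],[0,0,0],[0,0,0],[0,0,0],[0,0,0],[0,0,0],[0,0,0],[0,0,0]]' --hand '[-1,-1,-1,-1,-1,-1,-1,-1]'

```text
clock: 55.75
position: [0.497, -0.0363, 0.0996]
ee_rot: [0.0, 0.093, 0.996, 0.0]
contact_force: [2.1, -0.4, 1.5]
width: 0.0149
gripper_force: 98.1
```

Call:
apply_moves --xyz '[[0,0,0],[0,0,0],[0,0,0],[0,0,0]]' --rot '[[0,0,0],[0,0,0],[0,0,0],[0,0,0]]' --hand '[-1,-1,-1,-1]'

```text
clock: 56.25
position: [0.4964, -0.0362, 0.0993]
ee_rot: [-0.001, 0.093, 0.996, 0.0]
contact_force: [-1.9, -0.2, 2.4]
width: 0.0148
gripper_force: 98.1
```

```bash
python3 -c "
from h import *
where()"
```

```text
tip in chamber mm [-50.74 -64.61] press mm 5.85 F tool [ 1.85 -0.51 -2.38] M [ 0.011  0.17  -0.011] w 0.0148 g 98.1 yaw 169.35 t 56.25
```

Loop complete. Lifting and heading back to the stand.

Call:
apply_moves --xyz '[[0,0,-0.03],[0,0,-0.06],[0,0,-0.1],[0,0,-0.12],[0,0,-0.1],[-0.0115,-0.1285,0],[-0.0115,-0.1285,0],[-0.0115,-0.1285,0]]' --rot '[[0,0,0],[0,0,0],[0,0,0],[0,0,0],[0,0,0],[0,0,0],[0,0,0],[0,0,0]]' --hand '[-1,-1,-1,-1,-1,-1,-1,-1]'

```text
clock: 57.25
position: [0.4856, -0.1528, 0.2229]
ee_rot: [0.0, 0.093, 0.996, 0.0]
contact_force: [-0.5, -0.1, -1.0]
width: 0.0147
gripper_force: 97.8
```

Call:
apply_moves --xyz '[[-0.0115,-0.1285,0],[-0.0115,-0.1285,0],[0,0,0],[0,0,0],[0,0,0],[0,0,0]]' --rot '[[0,0,0],[0,0,0],[0,0,0],[0,0,0],[0,0,0],[0,0,0]]' --hand '[-1,-1,-1,-1,-1,-1]'

```text
clock: 58.0
position: [0.4786, -0.2281, 0.2227]
ee_rot: [0.0, 0.092, 0.996, 0.0]
contact_force: [0.1, 0.4, -0.4]
width: 0.0149
gripper_force: 97.8
```

```bash
python3 - <<'E'
from h import *
im,st=snap('w16');print(st['width'],st['gripper_force'])
plan(.4777,-.2288,.2,None,1)
print(*rect(im,st,np.array([.4777,-.2289,-.0184]),.04,.04,.085,.006,-1))
a,_=pickle.load(open('w14.pkl','rb'))
# handle/collar region shift between views before and after the run
A=cv2.cvtColor(a['pixels'],cv2.COLOR_RGB2GRAY);B=cv2.cvtColor(im['pixels'],cv2.COLOR_RGB2GRAY)
for r in range(200,246,4):print(r,A[r,306:342:2],B[r,306:342:2])
E
```

```text
0.014854529356195766 97.84799337387085
rows 1 [ 0.0026 -0.0026  0.0757]  tilt [ 0.01  0.01 -0.  ] pos [ 0.4786 -0.2282  0.2227] yaw 169.42
[ 0.4775 -0.2289 -0.0181  0.0804  0.0801] [-0.0022  0.0023 -0.0012 -0.0009] [1.   0.44 1.   0.76]
200 [125 128 130 134 131 128 130 130 124 127 115  84  86  86  85  87  84  84] [160 161 159 159 154 138 104  97  98 103 114 142 153 153 152 153 153 153]
204 [130 131 131 129 126 126 130 129 124 128 119  84  87  88  86  86  85  92] [174 157 161 152 154 156 157 157 159 157 138 109 130 159 158 157 157 156]
208 [127 125 128 125 124 127 131 119  81  78  78  84  86  87  87  86  86  87] [181 180 181 179 174 159 159 143 107  87  94 101 100  99 111 101  99 138]
212 [128 131 130 130 129 129  99  66  69  70  69  80  89  89  86  87  88  88] [179 179 179 178 179 179 137  88  91  90  88 111 124 125 122 121 122 122]
216 [93 90 81 84 80 64 68 70 71 69 70 70 71 84 86 86 86 90] [178 178 177 178 167  84  74  79  80  81  80  80  84 121 122 122 121 122]
220 [81 83 86 86 72 66 70 70 68 68 70 71 70 81 86 86 87 88] [176 175 174 170  96  73  78  80  77  79  81  80  79 114 121 120 120 120]
224 [83 80 61 45 45 48 51 51 54 55 54 54 52 53 56 72 86 85] [120 162 123  65  59  66  71  76  80  81  74  72  68  67  75  99 121 121]
228 [44 46 50 51 52 54 56 55 55 55 55 55 55 55 55 67 59 54] [60 69 78 80 78 80 82 81 81 82 81 82 82 81 81 81 66 65]
232 [50 50 51 53 53 53 55 54 54 54 55 55 53 55 53 57 71 70] [77 79 77 79 80 80 83 80 81 80 80 80 81 80 80 80 73 72]
236 [50 52 53 53 54 54 55 55 56 55 54 53 53 51 66 70 53 46] [59 61 61 78 81 81 81 81 80 79 79 78 78 77 76 73 66 55]
240 [43 43 43 44 43 46 45 44 44 44 43 42 41 38 39 36 35 34] [54 54 54 56 56 56 57 56 56 55 54 53 51 50 47 43 43 40]
244 [43 44 44 45 46 44 44 44 43 43 41 38 38 35 35 31 31 28] [55 54 55 56 56 56 55 54 54 52 51 49 45 44 42 38 37 34]
```

The stylus sits unchanged in the grip. Lowering it into the hole.

Call:
apply_moves --xyz '[[0.0015,-0.0016,0],[0,0,0.05],[0,0,0.06],[0,0,0.06],[0,0,0.06],[0,0,0.05],[0,0,0.04],[0,0,0]]' --rot '[[0,0,0],[0,0,0],[0,0,0],[0,0,0],[0,0,0],[0,0,0],[0,0,0],[0,0,0]]' --hand '[-1,-1,-1,-1,-1,-1,-1,-1]'

```text
clock: 59.05
position: [0.4774, -0.229, 0.1255]
ee_rot: [-0.001, 0.093, 0.996, 0.001]
contact_force: [0.1, 0.5, -0.5]
width: 0.0151
gripper_force: 97.8
```

Call:
apply_moves --xyz '[[0,0,0.03],[0,0,0.03],[0,0,0.02],[0,0,0],[0,0,0]]' --rot '[[0,0,0],[0,0,0],[0,0,0],[0,0,0],[0,0,0]]' --hand '[-1,-1,-1,-1,-1]'

```text
clock: 59.68
position: [0.4782, -0.2295, 0.1027]
ee_rot: [0.0, 0.093, 0.996, -0.0]
contact_force: [-0.0, -0.4, -1.6]
width: 0.0151
gripper_force: 97.8
```

Call:
apply_moves --xyz '[[0,0,0.005],[0,0,0.005],[0,0,0.001],[0,0,0],[0,0,0]]' --rot '[[0,0,0],[0,0,0],[0,0,0],[0,0,0],[0,0,0]]' --hand '[-1,-1,-1,-1,-1]'

```text
clock: 60.3
position: [0.478, -0.2294, 0.0993]
ee_rot: [0.0, 0.093, 0.996, 0.0]
contact_force: [-0.7, -0.1, -0.2]
width: 0.0146
gripper_force: 97.8
```

Call:
apply_moves --xyz '[[0,0,0],[0,0,0],[0,0,0],[0,0,0],[0,0,0],[0,0,0],[0,0,0],[0,0,0]]' --rot '[[0,0,0],[0,0,0],[0,0,0],[0,0,0],[0,0,0],[0,0,0],[0,0,0],[0,0,0]]' --hand '[-0.6,-0.5,-0.3,0,0.5,1,1,1]'

```text
clock: 61.3
position: [0.478, -0.2294, 0.0993]
ee_rot: [0.0, 0.093, 0.996, 0.0]
contact_force: [-0.2, 0.6, 0.1]
width: 0.0855
gripper_force: 0.0
```

Call:
apply_moves --xyz '[[0,0,-0.04],[0,0,-0.1],[0,0,-0.15],[0,0,-0.15],[-0.115,0,-0.06],[-0.115,0,0],[0,0,0],[0,0,0]]' --rot '[[0,0,0],[0,0,0],[0,0,0],[0,0,0],[0,0,-0.087],[0,0,-0.087],[0,0,0],[0,0,0]]' --hand '[1,1,1,1,1,1,1,1]'

```text
clock: 62.3
position: [0.5454, -0.2387, 0.2493]
ee_rot: [-0.001, 0.002, 1.0, 0.0]
contact_force: [0.4, 0.5, 0.3]
width: 0.085
gripper_force: 0.0
```

Call:
apply_moves --xyz '[[0,0,0],[0,0,0]]' --rot '[[0,0,0],[0,0,0]]' --hand '[1,1]'

```text
clock: 62.55
position: [0.5455, -0.2389, 0.2495]
ee_rot: [-0.0, 0.002, 1.0, 0.0]
contact_force: [0.9, -1.1, 0.1]
width: 0.0852
gripper_force: 0.0
```

```bash
python3 - <<'E'
from h import *
im,st=snap('w17');print(st['position'],st['width'],st['clock'])
print('plate',*rect(im,st,np.array([.4777,-.2289,-.0184]),.04,.04,.085,.012,-1))
print('collar',*circ(im,st,(.4777,-.2289),.09,.015,.004,sign=1,free=True))
g=cv2.cvtColor(im['pixels'],cv2.COLOR_RGB2GRAY)
m=((g<50)*255).astype(np.uint8);p=proj(im,[[.4777,-.2289,.12]],st)[0]
x,y=p.astype(int);mm=np.zeros_like(m);mm[max(0,y-25):y+25,x-25:x+25]=m[max(0,y-25):y+25,x-25:x+25]
c=max(cv2.findContours(mm,0,2)[0],key=cv2.contourArea);r=cv2.minAreaRect(c);print(r);print('top centre at .14',plane(im,[r[0]],.14,st))
# holder stack & table pots
t=get_image('top');pickle.dump(t,open('top3.pkl','wb'))
h=cv2.cvtColor(t['pixels'],cv2.COLOR_RGB2HSV);w=((h[...,2]>195)&(h[...,1]<30)).astype(np.uint8)
for k in cv2.findContours(w,0,2)[0]:
    if cv2.contourArea(k)>40:print(cv2.boundingRect(k))
a=pickle.load(open('top2.pkl','rb'))['pixels'];print('stack diff',proj(t,[[.4701,.3178,.116]]))
E
```

```text
[ 0.54550445 -0.23894128  0.24948506] 0.08519694529636515 62.55
plate [ 0.4777 -0.2289 -0.0199  0.0804  0.08  ] [ 0.      0.003   0.0065 -0.0038] [1.   1.   1.   0.88]
collar [ 0.47759063 -0.2298685   0.01449346] 1.0 120
((333.66217041015625, 118.02703094482422), (21.04306983947754, 25.810640335083008), 9.462322235107422)
top centre at .14 [[ 0.47907417 -0.23020318  0.14      ]]
(510, 284, 18, 23)
(164, 222, 15, 16)
(378, 213, 33, 33)
(601, 200, 39, 126)
(269, 176, 52, 43)
(261, 169, 68, 56)
(42, 57, 38, 57)
(170, 46, 52, 38)
stack diff [[168.92788175 231.44591474]]
```

```bash
python3 - <<'E'
from h import *
s2=pickle.load(open('scene2.pkl','rb'))['pixels'];s=get_image('scene')['pixels']
print(status.get_state()['clock'])
a=s2[160:230,425:485].astype(float);b=s[160:230,425:485].astype(float)
A=(cv2.cvtColor(a.astype(np.uint8),cv2.COLOR_RGB2GRAY));B=(cv2.cvtColor(b.astype(np.uint8),cv2.COLOR_RGB2GRAY))
print(cv2.phaseCorrelate(cv2.Canny(A,60,120).astype(np.float32),cv2.Canny(B,60,120).astype(np.float32)))
# vertical profile on stack axis + horizontal profiles, edges of stack
for r in (178,186,194,202,210):print(r,B[r,8:50:2])
t=pickle.load(open('top3.pkl','rb'))
h=cv2.cvtColor(s,cv2.COLOR_RGB2HSV)
w=((h[...,1]<30)&(h[...,2]>150)).astype(np.uint8);print([cv2.boundingRect(k) for k in cv2.findContours(w,0,2)[0] if cv2.contourArea(k)>60 and cv2.boundingRect(k)[1]>160])
print(circ(t,None,(.4701,.3178),.116,.026,.005,sign=-1,free=True))
E
```

```text
62.7
((-0.052810049770840806, 0.04757507904681546), 0.5604268824612653)Traceback (most recent call last):
  File "<stdin>", line 8, in <module>
IndexError: index 178 is out of bounds for axis 0 with size 70
```

The stack has not moved since its check, the stylus is home, and no white pots are left on the bench.

```bash
python3 -c "
from rig import job
print(job.sign_off())"
```

```text
the job is handed in; nothing more can be done
None
```

The job is handed in at about 63 s of the 210 s: the nib went once clockwise round the groove, pressed in about 5.6 mm by tool height; the stylus is home and upright about 1 mm off the hole's centre; and both white pots are nested in the holder, but the sign-off gave no pass or fail.

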